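Fill the dental brush caddy in the toggle clamp jig

ROBOT

A 6-joint arm with a two-finger parallel gripper is mounted at the origin on the work surface. World frame = base frame: x ahead of the robot, y to its left, z up, the work surface at z = 0. Lengths are in m, angles in rad, forces in N, time in s.
With the tool pointing down it reaches from about 0.3 to 0.85 m from the base axis. Payload 5.4 kg.
Tool frame: the origin (TCP) lies between the finger pads, 19 mm behind the fingertips; this is the grasp point; z points along the fingers, y is the direction in which the jaws open and shut (so a half turn about z gives the same grasp; the last joint's range is limited). The gripper opens to 85 mm and grips with 20 to 120 N. Pads are 22 mm wide; open, the fingers measure 114 mm over their backs; the gripper's body (76 mm by 85 mm) begins 54 mm behind the grasp point. The pads swing forward as they close: fully open they stand 13 mm farther back than shut.
Start: joints at [1.041, 0.158, 1.597, -0, 1.386, -0.21], TCP at [0.181, 0.546, 0.25] pointing down, gripper open.
Joint ranges: [-2.91, 2.91], [-0.94, 2.29], [0.18, 2.7], [-1.29, 4.43], [0.17, 2.64], [-3, 3]. Speed limits (rad/s): [2.57, 2.57, 3.14, 3.14, 3.14, 3.14].

INTERFACE

Orientations are given as a unit quaternion [w, x, y, z].
In Python, from bench import robot, get_image, order gives the robot as it stands.
- The arm moves only by the tool apply_moves, never from a script. Its argument "deltas" is a list that holds one entry, the list of rows, each a list of 5 numbers: the shift along the tool's x, y, z normalised to -1 to 1, where 1 is 0.2 m, then the turn about the tool's z normalised to -1 to 1, where 1 is 360 degrees, then the gripper's target within -1 to 1 (fully open at 1, half-way at 0, shut at -1). A call has 1 to 10 rows; each row is the pose to reach, as a shift and turn from the pose measured when the call began, along the tool's axes at that moment, turning the shorter way round; what a row does not reach only later rows make up. A row lasts 1/8 s, in which the tool goes at most 62.5 mm and 10.7 degrees, less where a joint would pass 70% of its speed; a pose out of reach is approached as far as the arm can. A call with a number of a shift or a turn outside -1 to 1 is refused whole. A call with a gripper value outside its range is refused whole. The fingers move at their own pace and stop on an object; the grip force is fixed at half the most. Time passes only in rows, so rows that repeat a pose let the fingers close. It gives the time, the measured TCP pose, the force and the opening at its end, in the units of the state.
- robot.state(): the state, without advancing time (a new reading comes with each control period).
- get_image(name): name is "scene" or "top" or "wrist"; returns a dict with "frame" (400x640x3 uint8, blue, green, red), "depth" (400x640 float32, m along the optical axis (not along the pixel's ray), 0 where there is no reading), "K" (3x3 intrinsics, pixels), "view" (4x4, takes a point from world to camera coordinates). Camera axes: x right, y down, z forward; pixel columns grow to the right and rows downward; lengths in m; the calibration is good to about 2 mm. A picture is of the moment at which its call begins.
- order.hand_in(): hands the job in, once; it reports no verdict.
The state is a dict: "time_s": time; "joint_positions": joint angles; "joint_velocities": joint speeds; "tau": joint torques, N m; "ee_pos": TCP position; "tcp_rot": TCP orientation; "ft_force": force on the tool from outside, world axes, zero at the start; "wrist_torque": the same for the moment, N m; "width": finger opening in m.
Only numpy, scipy, OpenCV 4.12 (cv2) and the standard library are available. Lean on these libraries where they do the work, as an engineer would, in place of code of your own. Each camera call takes 0.05 s, during which the arm holds its last target.

TASK

Get the caddy ready for today's grooming round: set it in the nest of the jig, swing the red-knobbed toggle clamp over onto its blue block, and while it is clamped drop every green dental brush head from the lower tray into it, upright, one to a pocket. Then swing the clamp fully back, and put the filled caddy back on the cork mat, all of it on the mat and lying lengthwise along it. Leave the purple brush, the mug and the bottle where they are.

Things in the scene. Friction and masses are not known exactly. Their poses are not given: they have to be found in the camera images.
- fixture: Fixed jig: aluminium plate 220 (its x) x 160 mm (its y, -120 to 40), 8 mm thick, with a nest for the caddy at x=y=0 and a red clamp post at y -115 to -70, 30 mm wide, 80 mm high (foot 50 wide, 14 high). The clamp arm's hinge line is parallel to x at y=-85, 75 mm above the bench. Origin: underside, below the nest centre; z up. Place and yaw vary.
- nest (a point): Nest centre on the plate's upper face, axes as the jig's; the seated caddy's origin lies here, its length along x (either way round). Stops 12 mm high: two end stops, inner faces at x=+-101; four side stops, inner faces at y=+-26, |x| 60 to 90 mm. The caddy has 3 mm play each way. For |x| under 60 the sides are free for fingers.
- clamp_arm (a joint): Swing of the toggle arm, rad: 0 fully back (leaning 30 degrees past upright, away from the nest), 2.1 level with its pad on the caddy's block, 2.25 if nothing is under it. The arm points (2.1 - value) above the jig's +y. A damped over-centre spring (centre about 1) drives it to the nearer end: up to 8 N at the knob, 2 N more at 0.15 m/s.
- clamp_knob (a point): Centre of the red barrel knob (26 mm diameter, 30 mm long along the jig's x, flat ends) at the arm's free end, 150 mm from the hinge line: closed at the jig's y=65, 75 mm up; open at y=-161, 205 mm up. Pinch it by its ends from above, along the jig's x (it turns between the pads) and lead it round the arc. Arm: bar 12 wide, 14 mm thick; rubber pad 24 mm across, 85 mm from the hinge.
- caddy: Loose off-white caddy 196 (its x) x 46 mm (y), about 220 g. Blue block in the middle, 40 (x) x 46 (y), top 45 mm up: grip it across y, TCP 30 mm above the underside. Four pockets 36 x 36 mm at x=-77,-38,38,77, y=0; their floor is 4, their wall tops 20 mm above the underside. Origin: centre of underside, z up. Starts on the mat, lengthwise.
- head1: Green dental brush head standing upright: round weighted foot 28 mm across, 20 mm high, with a white band; round stem 16 mm across from 20 to 48 mm up; white bristle tuft to 56 mm (gives no resistance). 30 g. Origin: centre of the underside; z up along the stem. Starts in the lower right tray; may be absent. Grip the stem, fingertips 21 mm or more above the underside.
- head2: Green dental brush head standing upright: round weighted foot 28 mm across, 20 mm high, with a white band; round stem 16 mm across from 20 to 48 mm up; white bristle tuft to 56 mm (gives no resistance). 30 g. Origin: centre of the underside; z up along the stem. Starts in the lower right tray; may be absent. Grip the stem, fingertips 21 mm or more above the underside.
- head3: Green dental brush head standing upright: round weighted foot 28 mm across, 20 mm high, with a white band; round stem 16 mm across from 20 to 48 mm up; white bristle tuft to 56 mm (gives no resistance). 30 g. Origin: centre of the underside; z up along the stem. Starts in the lower right tray; may be absent. Grip the stem, fingertips 21 mm or more above the underside.
- head4: Green dental brush head standing upright: round weighted foot 28 mm across, 20 mm high, with a white band; round stem 16 mm across from 20 to 48 mm up; white bristle tuft to 56 mm (gives no resistance). 30 g. Origin: centre of the underside; z up along the stem. Starts in the lower right tray; may be absent. Grip the stem, fingertips 21 mm or more above the underside.
- tiers: Fixed stepped grey trays. Origin on the bench below the centre of the lower right compartment (brush heads): inside x -80 to 80, y -95 to 95 mm, floor 10, wall tops 28 mm above the bench. Lower left compartment (y 100 to 305): purple brush. Upper tier behind, x 125 to 300, rim 105 mm up, with comb and toothbrush, fixed.
- mat: Fixed cork mat, 130 mm (its x) by 270 mm (its y) by 4 mm thick; origin at the centre of its underside, on the bench. The caddy lies with its long axis along the mat's y.
- brush: bystander: purple slicker brush, 180 mm long, 50 mm wide, lying in the lower left compartment; origin at its underside near its middle.
- mug: bystander: white ceramic mug, 80 mm across, 92 mm high, origin at the centre of its underside.
- bottle: bystander: bottle, 60 mm across, 170 mm high, origin at the centre of its underside.
Things that resemble listed ones, but are neither listed nor needed, are in the scene too. Leave any black, grey or orange look-alike of the head2 alone.

How it is judged:
On the way, in this order (a step that is already met when the one before it is completed fails the run):
1. the caddy is seated in the nest, clamp still open (horizontal distance between caddy and nest below 0.008 m and z of caddy in the frame of nest between -0.003 and 0.004 m and angle between the x axis of caddy and the x axis of fixture, either way round below 0.06 rad and value of joint clamp_arm below 0.3 rad), for 0.2 s.
2. the toggle clamp is swung over onto the caddy (horizontal distance between caddy and nest below 0.008 m and z of caddy in the frame of nest between -0.003 and 0.004 m and angle between the x axis of caddy and the x axis of fixture, either way round below 0.06 rad and value of joint clamp_arm above 2.03 rad), for 0.4 s.
3. every brush head stands in a pocket while the caddy is clamped in the nest (all of step 2 and x of head1 in the frame of caddy between -0.098 and 0.098 m and y of head1 in the frame of caddy between -0.02 and 0.02 m and z of head1 in the frame of caddy between -0.002 and 0.009 m and angle between each of head1, head2, head3, head4's own z axis and vertical below 0.2 rad and x of head2 in the frame of caddy between -0.098 and 0.098 m and y of head2 in the frame of caddy between -0.02 and 0.02 m and z of head2 in the frame of caddy between -0.002 and 0.009 m and x of head3 in the frame of caddy between -0.098 and 0.098 m and y of head3 in the frame of caddy between -0.02 and 0.02 m and z of head3 in the frame of caddy between -0.002 and 0.009 m and x of head4 in the frame of caddy between -0.098 and 0.098 m and y of head4 in the frame of caddy between -0.02 and 0.02 m and z of head4 in the frame of caddy between -0.002 and 0.009 m), for 0.3 s.
4. the clamp is swung back open, the filled caddy still in the nest (all of step 1 and x of head1 in the frame of caddy between -0.098 and 0.098 m and y of head1 in the frame of caddy between -0.02 and 0.02 m and z of head1 in the frame of caddy between -0.002 and 0.009 m and angle between each of head1, head2, head3, head4's own z axis and vertical below 0.2 rad and x of head2 in the frame of caddy between -0.098 and 0.098 m and y of head2 in the frame of caddy between -0.02 and 0.02 m and z of head2 in the frame of caddy between -0.002 and 0.009 m and x of head3 in the frame of caddy between -0.098 and 0.098 m and y of head3 in the frame of caddy between -0.02 and 0.02 m and z of head3 in the frame of caddy between -0.002 and 0.009 m and x of head4 in the frame of caddy between -0.098 and 0.098 m and y of head4 in the frame of caddy between -0.02 and 0.02 m and z of head4 in the frame of caddy between -0.002 and 0.009 m), for 0.2 s.
At the end, for the whole second after the job is handed in: Caddy flat and still on the cork mat, centre within 45 mm of the mat's along each mat axis, length within 0.3 rad of the mat's; every brush head in a pocket of it, underside under 9 mm above the caddy's, within 0.2 rad of upright; clamp arm back (under 0.3 rad) (x of head1 in the frame of caddy between -0.098 and 0.098 m and y of head1 in the frame of caddy between -0.02 and 0.02 m and z of head1 in the frame of caddy between -0.002 and 0.009 m and angle between each of head1, head2, head3, head4's own z axis and vertical below 0.2 rad and x of head2 in the frame of caddy between -0.098 and 0.098 m and y of head2 in the frame of caddy between -0.02 and 0.02 m and z of head2 in the frame of caddy between -0.002 and 0.009 m and x of head3 in the frame of caddy between -0.098 and 0.098 m and y of head3 in the frame of caddy between -0.02 and 0.02 m and z of head3 in the frame of caddy between -0.002 and 0.009 m and x of head4 in the frame of caddy between -0.098 and 0.098 m and y of head4 in the frame of caddy between -0.02 and 0.02 m and z of head4 in the frame of caddy between -0.002 and 0.009 m and value of joint clamp_arm below 0.3 rad and x of caddy in the frame of mat between -0.045 and 0.045 m and y of caddy in the frame of mat between -0.045 and 0.045 m and z of caddy in the frame of mat between 0.001 and 0.007 m and angle between the x axis of caddy and the y axis of mat, either way round below 0.3 rad and angle between caddy's own z axis and vertical below 0.06 rad and linear speed of caddy below 0.02 m/s and linear speed of each of head1, head2, head3, head4 below 0.03 m/s); the robot touches nothing.
It fails at once if the brush is pushed aside (over 30 mm) (distance of brush from where it was at the start of the episode above 0.03 m).
It fails at once if the mug is pushed aside (over 30 mm) (distance of mug from where it was at the start of the episode above 0.03 m).
It fails at once if the bottle is pushed aside (over 30 mm) (distance of bottle from where it was at the start of the episode above 0.03 m).
Of head1, head2, head3, head4 only 2 to 4 are there at a start; the rules pass over those that are not, and their reading is None.
At some moment in a run one of head1, head2, head3, head4, caddy may be knocked a few centimetres aside while the robot is not near it.
It also fails if it takes over 210 s, if anything falls off the work surface, if the arm or the gripper's body presses on something with over 40 N, if the wrist force passes 120 N, or if a joint passes its speed limit or range.

## Working session

There is one attempt and no reset: what is moved stays moved. The work goes in short steps, Python scripts to look and compute and a tool call to move; the robot and the scene stay as the last step left them, time stands still between calls to the robot, and variables do not carry over. Pictures are saved under pics/ and viewed, and the job is handed in when it is done.

Besides the shell and the picture viewer there is one more tool, called as name([rows], argument=value, ...), one row to a line, values as JSON. apply_moves: Moves the arm, as the interface text tells. Its arguments: {"type":"object","properties":{"deltas":{"type":"array","items":{"type":"array","items":{"type":"array","items":{"type":"number","minimum":-1,"maximum":1}}}}},"required":["deltas"]}

```bash
mkdir -p pics; ls; cat > h.py <<'E'
import numpy as np, cv2
from bench import robot, get_image, order
from scipy.spatial.transform import Rotation as R
def snap(name,fn,crop=None,scale=1):
    im=get_image(name); np.savez('last_%s.npz'%name,**{k:np.asarray(v) for k,v in im.items()})
    f=im['frame']
    if crop: f=f[crop[1]:crop[3],crop[0]:crop[2]]
    if scale!=1: f=cv2.resize(f,None,fx=scale,fy=scale,interpolation=cv2.INTER_CUBIC)
    cv2.imwrite('pics/'+fn,f); return im
def load(name): return dict(np.load('last_%s.npz'%name))
def crop(name,fn,c,s):
    f=load(name)['frame'][c[1]:c[3],c[0]:c[2]]
    cv2.imwrite('pics/'+fn,cv2.resize(f,None,fx=s,fy=s,interpolation=cv2.INTER_CUBIC))
def px(im,u,v,z=None):
    """world point: by depth, or on plane of height z"""
    K=im['K'];V=im['view'];Ri=V[:3,:3].T;c=-Ri@V[:3,3]
    d=Ri@np.linalg.solve(K,[u,v,1.0])
    if z is None: 
        dd=im['depth'][int(round(v)),int(round(u))]; return c+d*dd
    return c+d*((z-c[2])/d[2])
def proj(im,p):
    q=im['view'][:3,:3]@np.asarray(p)+im['view'][:3,3]; q=im['K']@q; return q[:2]/q[2]
def st():
    s=robot.state(); return s
def plan(target,yaw=None):
    """shift in tool axes (normalised) to world target TCP; yaw = wanted angle of tool y axis (jaw) in world"""
    s=robot.state();w,x,y,z=s['tcp_rot'];Rm=R.from_quat([x,y,z,w]).as_matrix()
    d=Rm.T@(np.asarray(target)-s['ee_pos'])/0.2
    out=list(np.round(d,4))
    if yaw is not None:
        cur=np.arctan2(Rm[1,1],Rm[0,1]); dy=(yaw-cur+np.pi/2)%np.pi-np.pi/2
        # tool z down -> turn about tool z is opposite
        out.append(round(-dy*np.sign(-Rm[2,2])/(2*np.pi),4)); out.append(round(np.degrees(dy),1))
    return out
def ps():
    s=robot.state();w,x,y,z=s['tcp_rot'];Rm=R.from_quat([x,y,z,w]).as_matrix()
    print('t',round(s['time_s'],2),'p',np.round(s['ee_pos'],4),'jawang',round(np.degrees(np.arctan2(Rm[1,1],Rm[0,1])),1),'xax',np.round(Rm[:,0],3),'zax',np.round(Rm[:,2],3),'F',np.round(s['ft_force'],1),'w',round(s['width'],4),'q',np.round(s['joint_positions'],2))
E
python3 - <<'E'
from h import *
for n in ['scene','top','wrist']: 
    im=snap(n,n+'0.png'); print(n,im['K'][0,0],np.round(im['view'],3).tolist())
ps()
E
```

```text
pics
scene 458.117601044544 [[-0.866, 0.5, -0.02, 0.529], [0.344, 0.566, -0.749, -0.107], [-0.363, -0.656, -0.662, 1.468], [0.0, 0.0, 0.0, 1.0]]
top 416.4259470949005 [[-0.025, -1.0, 0.004, -0.01], [-0.998, 0.025, -0.063, 0.627], [0.063, -0.006, -0.998, 1.149], [0.0, 0.0, 0.0, 1.0]]
wrist 317.2580436471907 [[0.313, 0.95, -0.002, -0.574], [0.906, -0.299, 0.299, -0.04], [0.284, -0.095, -0.954, 0.379], [0.0, 0.0, 0.0, 1.0]]
t 0.15 p [0.1806 0.5455 0.2492] jawang 71.7 xax [-0.949  0.314  0.   ] zax [-0.001 -0.001 -1.   ] F [ 0.7 -0.3 -0.3] w 0.0856 q [ 1.04  0.16  1.6  -0.    1.39 -0.21]
```

View pics/scene0.png

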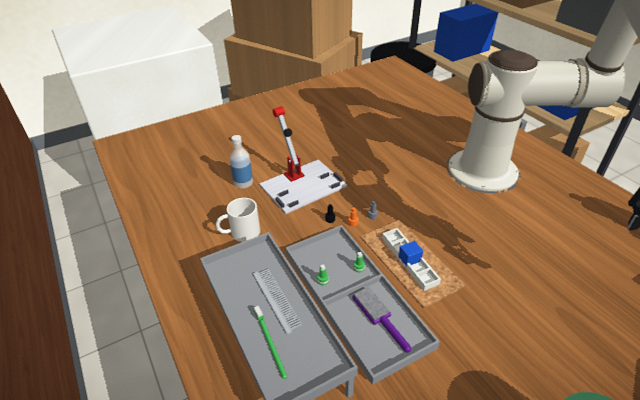

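View pics/top0.png

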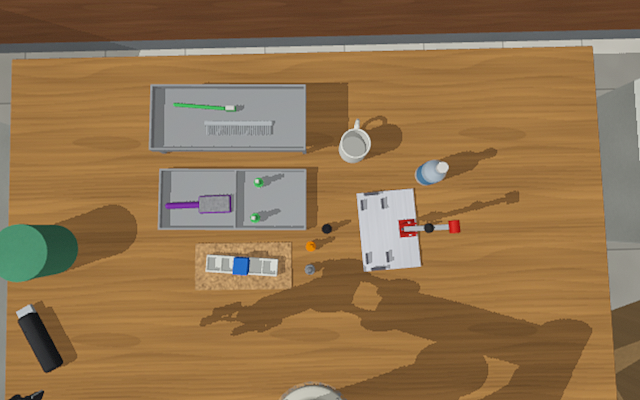

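View pics/wrist0.png

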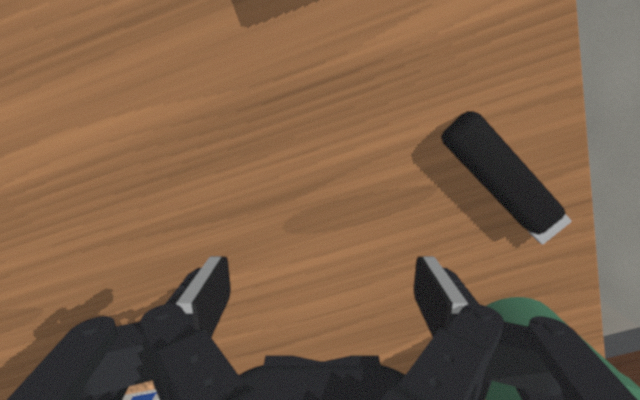

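The top view shows two green heads in the lower right tray at (259,182) and (254,217). The black (326,228), orange (310,246) and grey (309,269) look-alikes stand on the bench outside the tray. The caddy is at (241,266) on the mat, and the jig is near (390,230) with its knob at (455,226). I'll enlarge these areas to measure them.

```bash
python3 - <<'E'
from h import *
crop('top','t_caddy.png',(185,160,325,300),5)
crop('top','t_jig.png',(340,170,480,290),5.5)
E
```

```text
(no output)
```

View pics/t_caddy.png

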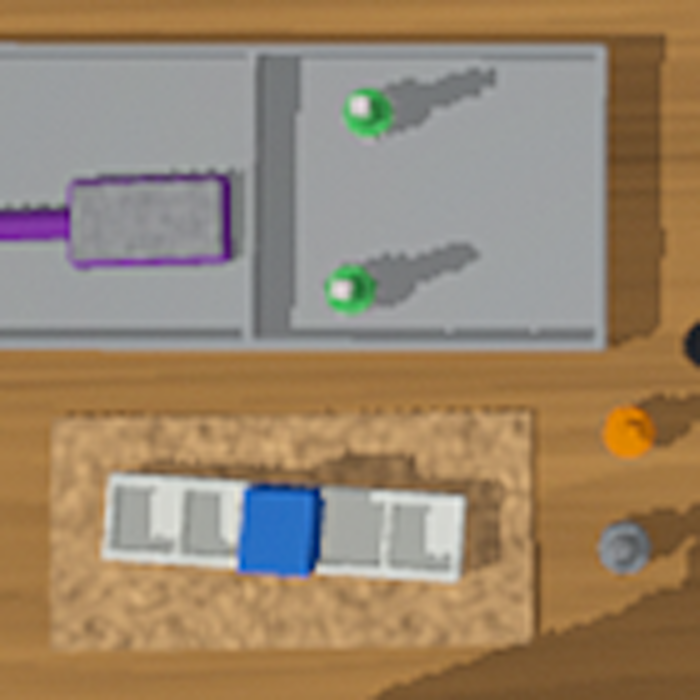

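View pics/t_jig.png

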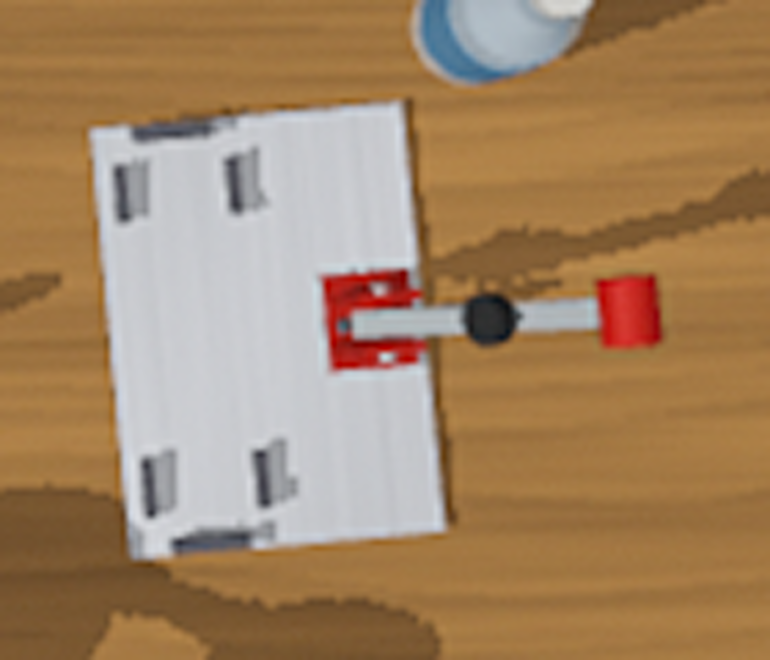

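```bash
python3 - <<'E'
from h import *
im=load('top')
def P(c,off,s,z): return px(im,(c[0]+.5)/s-.5+off[0],(c[1]+.5)/s-.5+off[1],z)
def quad(n,pts,off,s,z):
    q=np.array([P(c,off,s,z) for c in pts])
    c=q.mean(0);h=(q[1]+q[2]-q[0]-q[3])/2;v=(q[0]+q[1]-q[2]-q[3])/2
    print(n,'c',np.round(c,4),'horiz len',np.linalg.norm(h).round(4),'ang',np.degrees(np.arctan2(h[1],h[0])).round(2),'vert len',np.linalg.norm(v).round(4),'ang',np.degrees(np.arctan2(v[1],v[0])).round(2))
J=(340,170);C=(185,160)
quad('plate',[(92,128),(405,101),(447,530),(132,558)],J,5.5,.008)
quad('caddy',[(107,474),(466,494),(461,580),(102,557)],C,5,.024)
quad('block',[(246,486),(320,490),(312,577),(240,571)],C,5,.049)
quad('mat',[(53,412),(532,408),(535,646),(50,648)],C,5,.004)
quad('tray',[(253,47),(606,44),(606,348),(253,350)],C,5,.028)
for c in [(361,106),(342,289)]: print('tuft',P(c,C,5,.066))
for c in [(369,112),(350,291)]: print('foot',P(c,C,5,.027))
print('knob',P((630,312),J,5.5,.21))
print('bottle',px(im,432,175,.08),'mug',px(im,354,145,.09))
for c,z in [((693,345),.03),((628,432),.03),((625,547),.03)]: print('look',P(c,C,5,z))
# depth checks
D=im['depth']; 
for n,(u,v) in dict(block=(241,266),plate=(385,230),tray=(290,200),knob=(455,227)).items(): print(n,px(im,u,v))
E
```

```text
plate c [ 0.5315 -0.2284  0.008 ] horiz len 0.1621 ang -86.48 vert len 0.2207 ang 3.4
caddy c [0.444  0.1852 0.024 ] horiz len 0.199 ang -94.88 vert len 0.0464 ang -4.23
block c [0.4439 0.1833 0.049 ] horiz len 0.0396 ang -95.36 vert len 0.0463 ang -5.5
mat c [0.4409 0.1839 0.004 ] horiz len 0.2711 ang -91.12 vert len 0.1323 ang -0.83
tray c [0.6244 0.1009 0.028 ] horiz len 0.1966 ang -91.03 vert len 0.1694 ang -1.06
tuft [0.67203228 0.13311172 0.066     ]
tuft [0.57354023 0.14493728 0.066     ]
foot [0.67266863 0.13399095 0.027     ]
foot [0.57300554 0.1462147  0.027     ]
knob [ 0.53820939 -0.34654092  0.21      ]
bottle [ 0.67444923 -0.33721525  0.08      ] mug [ 0.75870836 -0.13008685  0.09      ]
look [ 0.53826982 -0.04357051  0.03      ]
look [ 0.49126918 -0.00640016  0.03      ]
look [ 0.4283568  -0.00320525  0.03      ]
block [0.44357015 0.18139999 0.05220357]
plate [ 0.5296068  -0.21831588  0.00848651]
tray [0.62083608 0.04755878 0.01369609]
knob [ 0.5366962  -0.34599799  0.21739157]
```

Measured sizes agree with the spec: plate 162×221 mm, caddy 199×46, mat 271×132, tray 197×169. The nest is at about (0.529,-0.1885) with the jig's x axis at 3.45°. The caddy is at (0.444,0.184) with its jaw axis at about -5°. Next I move above it.

```bash
python3 - <<'E'
from h import *
print(plan([.444,.184,.15],np.radians(-5.2)))
E
```

```text
[np.float64(-1.8187), np.float64(-1.3009), np.float64(0.4975), np.float64(0.2136), np.float64(-76.9)]
```

apply_moves([
  [[-0.31,-0.22,0.05,0.025,1],[-0.62,-0.44,0.1,0.05,1],[-0.91,-0.65,0.15,0.08,1],[-0.91,-0.65,0.15,0.107,1],[-0.91,-0.65,0.15,0.107,1]],
])

```text
time_s: 0.78
ee_pos: [0.3133, 0.3629, 0.2187]
tcp_rot: [-0.0, 0.478, 0.878, -0.001]
ft_force: [-1.1, 0.8, -0.1]
width: 0.0849
```

```bash
python3 - <<'E'
from h import *
ps(); print(plan([.444,.184,.15],np.radians(-5.2)))
E
```

```text
t 0.78 p [0.3133 0.3629 0.2187] jawang 32.9 xax [-0.543  0.839 -0.001] zax [-0.002 -0.002 -1.   ] F [-1.1  0.8 -0.1] w 0.0849 q [ 0.61 -0.07  1.89 -0.    1.32  0.03]
[np.float64(-1.1057), np.float64(0.0634), np.float64(0.3443), np.float64(0.1059), np.float64(-38.1)]
```

apply_moves([
  [[-0.3,0.02,0.1,0.03,1],[-0.6,0.04,0.2,0.06,1],[-0.9,0.06,0.3,0.09,1],[-1,0.06,0.34,0.106,1],[-1,0.06,0.34,0.106,1],[-1,0.06,0.34,0.106,1]],
])

```text
time_s: 1.52
ee_pos: [0.4316, 0.2026, 0.1512]
tcp_rot: [0.0, 0.738, 0.675, -0.001]
ft_force: [0.1, 0.6, 0.4]
width: 0.0855
```

```bash
python3 - <<'E'
from h import *
ps(); print(plan([.444,.184,.15],np.radians(-5.2)))
im=snap('wrist','w1.png'); print(np.round(im['view'],3).tolist())
E
```

```text
t 1.52 p [0.4316 0.2026 0.1512] jawang -5.1 xax [ 0.088  0.996 -0.002] zax [-0.002 -0.002 -1.   ] F [0.1 0.6 0.4] w 0.0855 q [ 0.19  0.01  1.96 -0.    1.17  0.27]
[np.float64(-0.0873), np.float64(0.07), np.float64(0.006), np.float64(0.0004), np.float64(-0.1)]
[[0.996, -0.087, -0.001, -0.413], [-0.083, -0.95, 0.301, 0.219], [-0.027, -0.3, -0.954, 0.357], [0.0, 0.0, 0.0, 1.0]]
```

View pics/w1.png

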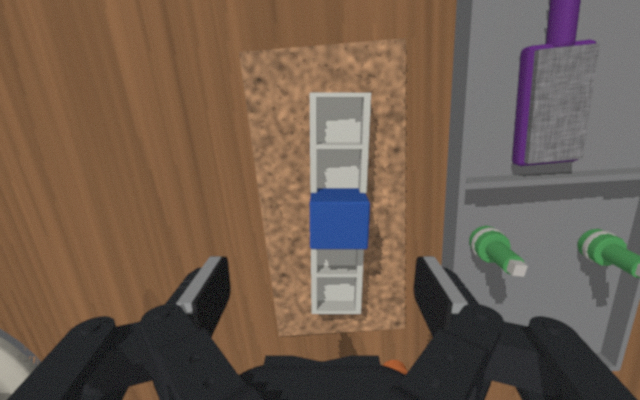

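```bash
python3 - <<'E'
from h import *
im=load('wrist')
q=np.array([px(im,u,v,.024) for u,v in [(310,93),(371,93),(361,314),(312,313)]]);print(np.round(q,4),q.mean(0))
h=(q[0]+q[1]-q[2]-q[3])/2;print(np.linalg.norm(h),np.degrees(np.arctan2(h[1],h[0])))
print([np.round(px(im,u,v,.02),4) for u,v in [(488,246),(602,248)]])
crop('wrist','w1c.png',(290,80,390,330),3)
E
```

```text
[[0.4308 0.2843 0.024 ]
 [0.4763 0.2803 0.024 ]
 [0.459  0.0854 0.024 ]
 [0.4136 0.0905 0.024 ]] [0.44491054 0.1851398  0.024     ]
0.19508851415679768 84.92872248382477
[array([0.5743, 0.1435, 0.02  ]), array([0.6746, 0.1328, 0.02  ])]
```

View pics/w1c.png

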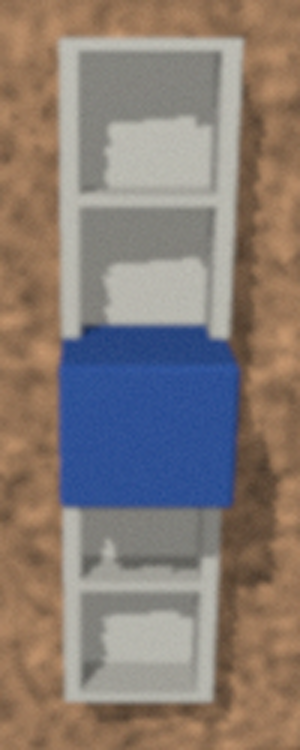

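```bash
python3 - <<'E'
from h import *
print(plan([.4447,.185,.034],np.radians(-5.1)))
E
```

```text
[np.float64(-0.0815), np.float64(0.0738), np.float64(0.5867), np.float64(0.0001), np.float64(-0.1)]
```

apply_moves([
  [[-0.08,0.074,0.1,0,1],[-0.08,0.074,0.3,0,1],[-0.08,0.074,0.45,0,1],[-0.08,0.074,0.55,0,1],[-0.08,0.074,0.586,0,1],[-0.08,0.074,0.586,0,-1],[-0.08,0.074,0.586,0,-1],[-0.08,0.074,0.586,0,-1],[-0.08,0.074,0.586,0,-1],[-0.08,0.074,0.586,0,-1]],
])

```text
time_s: 2.82
ee_pos: [0.4459, 0.1856, 0.0355]
tcp_rot: [0.001, 0.738, 0.675, 0.0]
ft_force: [-0.5, 0.6, 6.5]
width: 0.0454
```

```bash
python3 - <<'E'
from h import *
ps()
E
```

```text
t 2.83 p [0.4459 0.1856 0.0355] jawang -5.0 xax [ 0.088  0.996 -0.001] zax [ 0.001 -0.001 -1.   ] F [-0.5  0.6  6.5] w 0.0454 q [ 0.14  0.22  2.   -0.    0.92  0.23]
```

apply_moves([
  [[0,0,-0.1,0,-1],[0,0,-0.3,0,-1],[0,0,-0.5,0,-1],[0,0,-0.65,0,-1],[0,0,-0.65,0,-1]],
])

```text
time_s: 3.45
ee_pos: [0.4474, 0.186, 0.1676]
tcp_rot: [0.002, 0.738, 0.675, 0.002]
ft_force: [0.5, -0.3, -1.7]
width: 0.0453
```

```bash
python3 - <<'E'
from h import *
ps();print(plan([.529,-.1885,.165],np.radians(-86.55)))
E
```

```text
t 3.45 p [0.4474 0.186  0.1676] jawang -5.0 xax [0.088 0.996 0.   ] zax [ 0.007 -0.    -1.   ] F [ 0.5 -0.3 -1.7] w 0.0453 q [ 0.14 -0.    1.94 -0.    1.2   0.23]
[np.float64(-1.8294), np.float64(0.5708), np.float64(0.0164), np.float64(0.2264), np.float64(-81.5)]
```

apply_moves([
  [[-0.2,0.06,0,0.025,-1],[-0.4,0.12,0,0.05,-1],[-0.6,0.18,0,0.075,-1],[-0.8,0.25,0,0.1,-1],[-0.91,0.29,0,0.125,-1],[-0.91,0.29,0,0.15,-1],[-0.91,0.29,0,0.175,-1],[-0.91,0.29,0,0.2,-1],[-0.91,0.29,0,0.2264,-1],[-0.91,0.29,0,0.2264,-1]],
])

```text
time_s: 4.7
ee_pos: [0.488, -0.0002, 0.1658]
tcp_rot: [-0.0, 1.0, 0.031, 0.002]
ft_force: [0.6, 0.2, -1.4]
width: 0.0453
```

```bash
python3 - <<'E'
from h import *
ps();print(plan([.529,-.1885,.13],np.radians(-86.55)))
E
```

```text
t 4.7 p [ 4.880e-01 -2.000e-04  1.658e-01] jawang -86.5 xax [0.998 0.062 0.003] zax [ 0.003  0.001 -1.   ] F [ 0.6  0.2 -1.4] w 0.0453 q [-0.25  0.01  1.93  0.    1.2   1.26]
[np.float64(0.146), np.float64(0.9526), np.float64(0.1793), np.float64(0.0003), np.float64(-0.1)]
```

apply_moves([
  [[0.04,0.22,0,0,-1],[0.07,0.45,0.03,0,-1],[0.11,0.7,0.06,0,-1],[0.146,0.88,0.1,0,-1],[0.146,0.953,0.12,0,-1],[0.146,0.953,0.15,0,-1],[0.146,0.953,0.18,0,-1],[0.146,0.953,0.18,0,-1],[0.146,0.953,0.18,0,-1]],
])

```text
time_s: 5.82
ee_pos: [0.5291, -0.1879, 0.1301]
tcp_rot: [-0.0, 0.999, 0.032, 0.002]
ft_force: [-0.4, 0.2, -2.1]
width: 0.0453
```

```bash
python3 - <<'E'
from h import *
ps();print(plan([.529,-.1885,.07],np.radians(-86.55)))
im=snap('wrist','w2.png'); print(np.round(im['view'],3).tolist())
E
```

```text
t 5.83 p [ 0.5291 -0.1879  0.1301] jawang -86.4 xax [0.998 0.063 0.003] zax [ 0.003  0.    -1.   ] F [-0.4  0.2 -2.1] w 0.0453 q [-0.56  0.24  1.75  0.    1.15  0.95]
[np.float64(-0.0018), np.float64(0.0033), np.float64(0.3003), np.float64(0.0005), np.float64(-0.2)]
[[0.064, -0.998, -0.0, -0.221], [-0.953, -0.061, 0.296, 0.491], [-0.295, -0.019, -0.955, 0.417], [0.0, 0.0, 0.0, 1.0]]
```

View pics/w2.png

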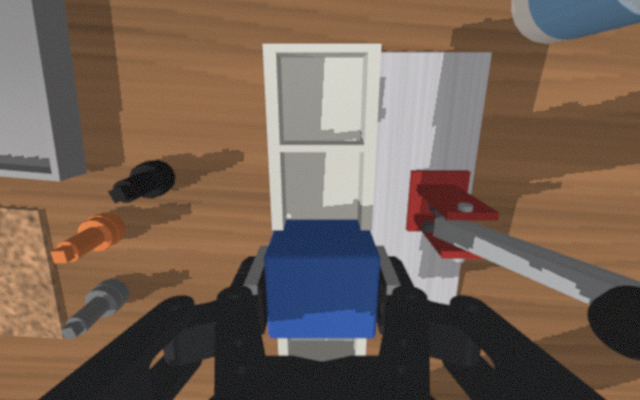

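```bash
python3 - <<'E'
from h import *
im=load('wrist')
a=np.radians(3.45);X=np.array([np.cos(a),np.sin(a),0]);Y=np.array([-np.sin(a),np.cos(a),0]);N=np.array([.529,-.1885,.008])
print(proj(im,N+.11*X-.12*Y), proj(im,N+.11*X-.026*Y))
q=[px(im,u,v,.1185) for u,v in [(264,44),(382,44)]];m=np.mean(q,0);print(q,m)
p=robot.state()['ee_pos'];print('far end from TCP along x', (m-p)@X,(m-p)@Y, np.linalg.norm(q[0]-q[1]))
E
```

```text
[492.33611028  53.19196786] [359.75801587  52.62804184]
[array([ 0.62549081, -0.15939283,  0.1185    ]), array([ 0.62841526, -0.20495164,  0.1185    ])] [ 0.62695303 -0.18217224  0.1185    ]
far end from TCP along x 0.09792754139147393 2.951442529107104e-05 0.045652571662981756
```

apply_moves([
  [[-0.001,0.003,0.15,0.0004,-1],[-0.001,0.003,0.25,0.0004,-1],[-0.001,0.003,0.3,0.0004,-1],[-0.001,0.003,0.36,0.0004,-1],[-0.001,0.003,0.4,0.0004,-1],[-0.001,0.003,0.43,0.0004,-1],[-0.001,0.003,0.45,0.0004,-1],[-0.001,0.003,0.453,0.0004,-1],[-0.001,0.003,0.453,0.0004,-1]],
])

```text
time_s: 7.0
ee_pos: [0.5295, -0.1888, 0.0399]
tcp_rot: [0.0, 1.0, 0.03, 0.002]
ft_force: [-0.1, 0.1, -0.2]
width: 0.0454
```

```bash
python3 - <<'E'
from h import *
ps()
im=snap('wrist','w3.png')
E
```

```text
t 7.0 p [ 0.5295 -0.1888  0.0399] jawang -86.5 xax [0.998 0.06  0.004] zax [ 0.004  0.    -1.   ] F [-0.1  0.1 -0.2] w 0.0454 q [-0.56  0.38  1.78  0.    0.98  0.95]
```

View pics/w3.png

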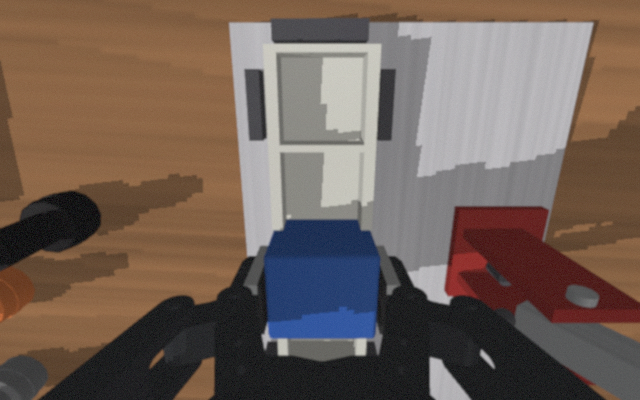

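The caddy sits between the stops with no contact force. I'll release it and rise.

apply_moves([
  [[0,0,0,0,0.2],[0,0,0,0,0.6],[0,0,0,0,1],[0,0,0,0,1],[0,0,-0.1,0,1],[0,0,-0.35,0,1],[0,0,-0.65,0,1],[0,0,-0.95,0,1],[0,0,-0.95,0,1]],
])

```text
time_s: 8.18
ee_pos: [0.532, -0.1907, 0.2382]
tcp_rot: [0.004, 1.0, 0.03, 0.008]
ft_force: [0.0, -0.4, 0.4]
width: 0.0854
```

```bash
python3 - <<'E'
from h import *
ps()
im=snap('wrist','w4.png');snap('top','t4.png',(340,150,500,290),5)
E
```

```text
t 8.18 p [ 0.532  -0.1907  0.2382] jawang -86.5 xax [0.998 0.061 0.016] zax [ 0.016 -0.008 -1.   ] F [ 0.  -0.4  0.4] w 0.0854 q [-0.56  0.13  1.65  0.    1.34  0.95]
```

View pics/w4.png

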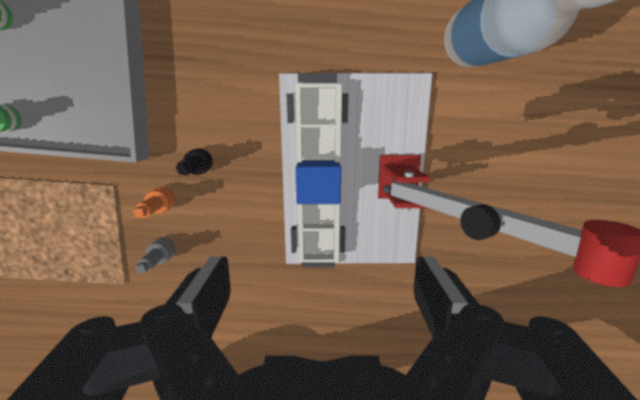

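View pics/t4.png

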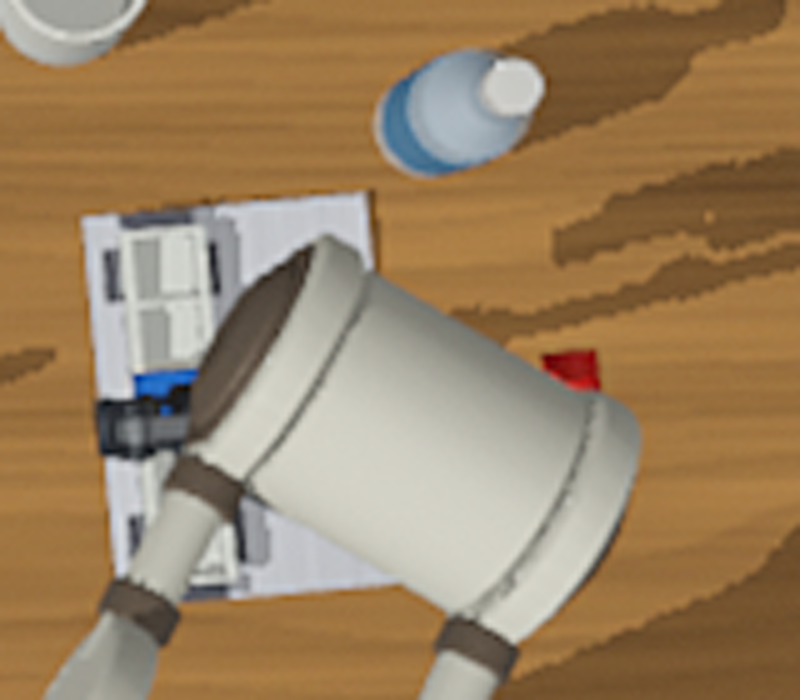

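The wrist view shows the caddy seated between all the stops: far end stop at (318,77), near one at (318,263). Next I go above the knob with the jaws along the jig's x.

```bash
python3 - <<'E'
from h import *
print(plan([.5385,-.348,.29],np.radians(3.45)))
E
```

```text
[np.float64(0.0005), np.float64(0.797), np.float64(-0.2903), np.float64(-0.25), np.float64(90.0)]
```

apply_moves([
  [[0,0.05,-0.29,-0.025,1],[0,0.2,-0.29,-0.055,1],[0,0.4,-0.29,-0.085,1],[0,0.6,-0.29,-0.115,1],[0,0.8,-0.29,-0.14,1],[0,0.8,-0.29,-0.17,1],[0,0.8,-0.29,-0.2,1],[0,0.8,-0.29,-0.225,1],[0,0.8,-0.29,-0.25,1],[0,0.8,-0.29,-0.25,1]],
])

```text
time_s: 9.52
ee_pos: [0.5378, -0.348, 0.288]
tcp_rot: [0.001, 0.686, 0.728, 0.002]
ft_force: [0.3, -0.3, 0.1]
width: 0.085
```

```bash
python3 - <<'E'
from h import *
ps();print(plan([.5385,-.348,.205],np.radians(3.45)))
im=snap('wrist','w5.png');np.set_printoptions(suppress=True)
a=np.radians(3.45);X=np.array([np.cos(a),np.sin(a),0]);Y=np.array([-np.sin(a),np.cos(a),0]);N=np.array([.529,-.1885,0])
print(proj(im,N-.161*Y+[0,0,.205]))
E
```

```text
t 9.53 p [ 0.5378 -0.348   0.288 ] jawang 3.4 xax [-0.059  0.998  0.001] zax [ 0.004  0.001 -1.   ] F [ 0.3 -0.3  0.1] w 0.085 q [-0.76  0.3   1.35  0.    1.48 -0.82]
[np.float64(-0.0004), np.float64(0.0018), np.float64(0.4149), np.float64(-0.0002), np.float64(0.1)]
[320.9601941  217.42994662]
```

View pics/w5.png

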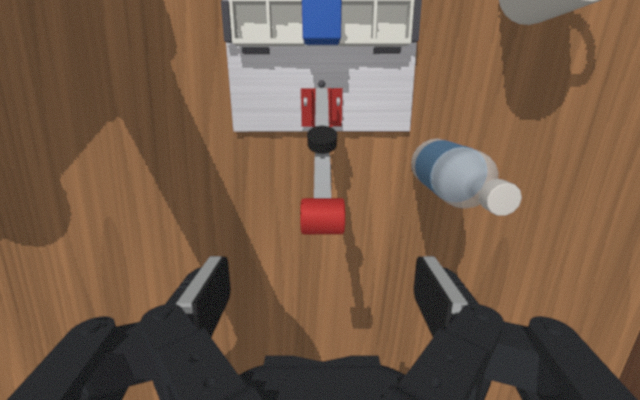

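The knob at (322,216) matches the predicted (321,217), so I descend and pinch.

apply_moves([
  [[0,0.003,0.1,0,1],[0,0.003,0.25,0,1],[0,0.003,0.38,0,0.5],[0,0.003,0.41,0,0.2],[0,0.003,0.41,0,-1],[0,0.003,0.41,0,-1],[0,0.003,0.41,0,-1],[0,0.003,0.41,0,-1]],
])

```text
time_s: 10.58
ee_pos: [0.5386, -0.348, 0.2066]
tcp_rot: [0.001, 0.687, 0.727, 0.001]
ft_force: [-4.7, 1.0, -2.0]
width: 0.029
```

```bash
python3 - <<'E'
from h import *
ps();np.set_printoptions(suppress=True)
s=robot.state();p=np.array(s['ee_pos'])
a=np.radians(3.45);X=np.array([np.cos(a),np.sin(a),0]);Y=np.array([-np.sin(a),np.cos(a),0]);N=np.array([.529,-.1885,0])
print('jig', (p-N)@X,(p-N)@Y,p[2])
w,x,y,z=s['tcp_rot'];Rm=R.from_quat([x,y,z,w]).as_matrix()
for v in np.linspace(0,2.1,21):
    t=2.1-v; k=N+(-.085+.15*np.cos(t))*Y+[0,0,.075+.15*np.sin(t)]
    print(round(v,3),np.round(Rm.T@(k-p)/.2,3))
E
```

```text
t 10.57 p [ 0.5386 -0.348   0.2066] jawang 3.3 xax [-0.057  0.998  0.   ] zax [ 0.004  0.001 -1.   ] F [-4.7  1.  -2. ] w 0.029 q [-0.76  0.36  1.45  0.    1.34 -0.82]
jig 7.243817922081286e-06 -0.15983296084110513 0.2065713988251682
0.0 [-0.004 -0.     0.01 ]
0.105 [ 0.065 -0.    -0.026]
0.21 [ 0.139 -0.    -0.054]
0.315 [ 0.215 -0.    -0.075]
0.42 [ 0.292 -0.001 -0.088]
0.525 [ 0.371 -0.001 -0.092]
0.63 [ 0.45  -0.001 -0.088]
0.735 [ 0.527 -0.001 -0.076]
0.84 [ 0.604 -0.001 -0.056]
0.945 [ 0.677 -0.002 -0.028]
1.05 [ 0.747 -0.002  0.008]
1.155 [ 0.813 -0.002  0.05 ]
1.26 [ 0.875 -0.003  0.1  ]
1.365 [ 0.93  -0.003  0.155]
1.47 [ 0.98  -0.004  0.216]
1.575 [ 1.023 -0.004  0.282]
1.68 [ 1.059 -0.004  0.352]
1.785 [ 1.087 -0.005  0.426]
1.89 [ 1.108 -0.005  0.502]
1.995 [ 1.12  -0.005  0.58 ]
2.1 [ 1.124 -0.006  0.658]
```

apply_moves([
  [[0.065,0,-0.026,0,-1],[0.139,0,-0.054,0,-1],[0.215,0,-0.075,0,-1],[0.292,0,-0.088,0,-1],[0.371,0,-0.092,0,-1],[0.45,0,-0.088,0,-1],[0.527,0,-0.076,0,-1],[0.604,0,-0.056,0,-1],[0.677,0,-0.028,0,-1],[0.747,0,0.008,0,-1]],
])

```text
time_s: 11.82
ee_pos: [0.5297, -0.2007, 0.2084]
tcp_rot: [0.003, 0.687, 0.727, -0.001]
ft_force: [-11.0, -1.7, 8.9]
width: 0.0293
```

```bash
cat > arc.py <<'E'
from h import *
import sys
np.set_printoptions(suppress=True)
a=np.radians(3.45);X=np.array([np.cos(a),np.sin(a),0]);Y=np.array([-np.sin(a),np.cos(a),0]);N=np.array([.529,-.1885,0])
def jig():
    s=robot.state();p=np.array(s['ee_pos']);j=np.array([(p-N)@X,(p-N)@Y,p[2]])
    r=np.hypot(j[1]+.085,j[2]-.075);th=np.arctan2(j[2]-.075,j[1]+.085)
    print('jig',np.round(j,4),'r',r.round(4),'value',round(2.1-th,3));return 2.1-th
def table(v0,v1,n=10):
    s=robot.state();p=np.array(s['ee_pos']);w,x,y,z=s['tcp_rot'];Rm=R.from_quat([x,y,z,w]).as_matrix()
    for v in np.linspace(v0,v1,n+1)[1:]:
        t=2.1-v; k=N+(-.085+.15*np.cos(t))*Y+[0,0,.075+.15*np.sin(t)]
        print(round(v,3),np.round(Rm.T@(k-p)/.2,3))
if __name__=='__main__':
    ps();v=jig();table(v,float(sys.argv[1]))
E
python3 arc.py 2.1
```

```text
t 11.82 p [ 0.5297 -0.2007  0.2084] jawang 3.3 xax [-0.057  0.998 -0.006] zax [ 0.004 -0.006 -1.   ] F [-11.   -1.7   8.9] w 0.0293 q [-0.57  0.17  1.67 -0.    1.3  -0.63]
jig [-0.0001 -0.0123  0.2084] r 0.1519 value 1.029
1.136 [ 0.064 -0.     0.05 ]
1.243 [ 0.128 -0.     0.099]
1.35 [ 0.186 -0.001  0.155]
1.457 [ 0.238 -0.001  0.216]
1.564 [ 0.283 -0.002  0.282]
1.671 [ 0.32  -0.002  0.353]
1.779 [ 0.35  -0.002  0.428]
1.886 [ 0.372 -0.003  0.505]
1.993 [ 0.385 -0.003  0.584]
2.1 [ 0.39  -0.003  0.665]
```

apply_moves([
  [[0.064,0,0.05,0,-1],[0.128,0,0.099,0,-1],[0.186,0,0.155,0,-1],[0.238,0,0.216,0,-1],[0.283,-0.001,0.282,0,-1],[0.32,-0.001,0.353,0,-1],[0.35,-0.001,0.428,0,-1],[0.372,-0.001,0.505,0,-1],[0.385,-0.001,0.584,0,-1],[0.39,-0.001,0.665,0,-1]],
])

```text
time_s: 13.08
ee_pos: [0.5248, -0.1231, 0.0749]
tcp_rot: [0.003, 0.686, 0.728, -0.001]
ft_force: [-7.3, -1.8, 1.7]
width: 0.0288
```

```bash
python3 arc.py 2.1|head -3
```

```text
t 13.07 p [ 0.5248 -0.1231  0.0749] jawang 3.4 xax [-0.059  0.998 -0.006] zax [ 0.002 -0.006 -1.   ] F [-7.3 -1.8  1.7] w 0.0288 q [-0.45  0.27  1.84 -0.01  1.03 -0.51]
jig [-0.0002  0.0655  0.0749] r 0.1505 value 2.1
2.1 [-0.002  0.001 -0.   ]
```

Closed: value is about 2.10. I'll hold briefly, release and rise.

apply_moves([
  [[0,0,0,0,-1],[0,0,0,0,0.2],[0,0,0,0,0.5],[0,0,0,0,0.5],[0,0,-0.2,0,0.5],[0,0,-0.5,0,0.6],[0,0,-0.8,0,1],[0,0,-0.9,0,1],[0,0,-0.9,0,1]],
])

```text
time_s: 14.2
ee_pos: [0.5256, -0.1225, 0.2574]
tcp_rot: [0.005, 0.686, 0.727, -0.001]
ft_force: [-0.2, 0.3, -0.6]
width: 0.0854
```

```bash
python3 - <<'E'
from h import *
ps();im=snap('wrist','w6.png');snap('scene','s6.png',(180,100,480,330),2.6);snap('top','t6.png',(185,150,485,290),2.6)
E
```

```text
t 14.2 p [ 0.5256 -0.1225  0.2574] jawang 3.4 xax [-0.058  0.998 -0.008] zax [ 0.007 -0.008 -1.   ] F [-0.2  0.3 -0.6] w 0.0854 q [-0.45  0.06  1.69 -0.    1.38 -0.51]
```

View pics/w6.png

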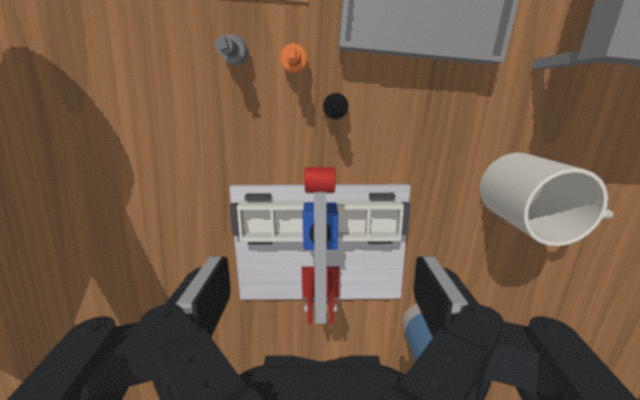

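View pics/s6.png

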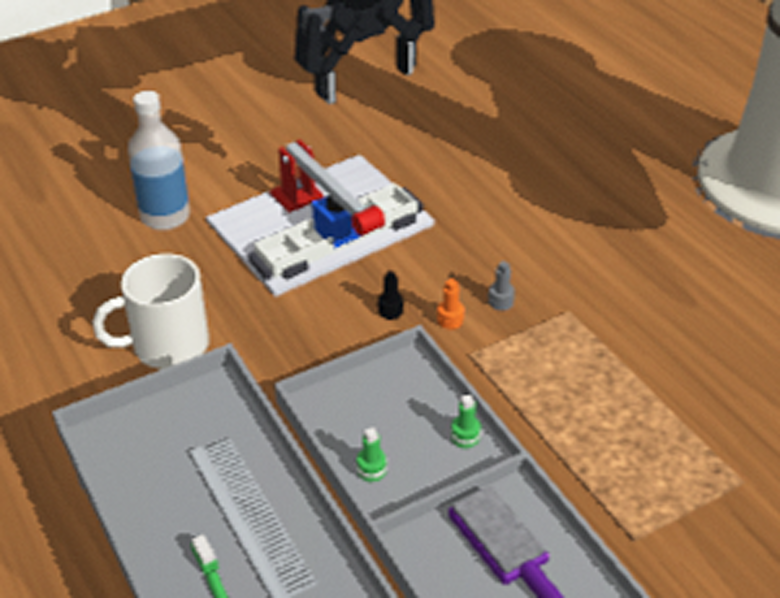

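View pics/t6.png

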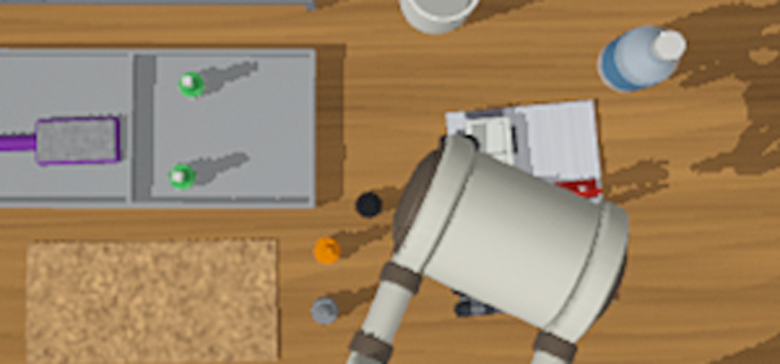

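The clamp is closed on the block. The knob is at (320,180) in the wrist view, and the caddy is still seated. The tray holds exactly two green heads. I'm heading to the near one.

```bash
python3 - <<'E'
from h import *
print(plan([.574,.1445,.16],np.radians(93.45)))
E
```

```text
[np.float64(1.316), np.float64(0.3297), np.float64(0.4591), np.float64(0.2497), np.float64(-89.9)]
```

apply_moves([
  [[0.25,0.05,0,-0.025,0.2],[0.5,0.15,0,-0.055,0.2],[0.75,0.25,0,-0.085,0.2],[1,0.33,0.1,-0.115,0.2],[1,0.33,0.2,-0.14,0.2],[1,0.33,0.2,-0.17,0.2],[1,0.33,0.2,-0.2,0.2],[1,0.33,0.2,-0.225,0.2],[1,0.33,0.2,-0.25,0.2],[1,0.33,0.2,-0.25,0.2]],
])

```text
time_s: 15.6
ee_pos: [0.5768, 0.0817, 0.2101]
tcp_rot: [-0.002, -0.028, 1.0, -0.002]
ft_force: [-0.1, 0.0, -0.4]
width: 0.0515
```

```bash
python3 - <<'E'
from h import *
ps();print(plan([.574,.1445,.16],np.radians(93.45)))
im=snap('wrist','w7.png')
E
```

```text
t 15.6 p [0.5768 0.0817 0.2101] jawang 93.3 xax [-0.998 -0.057  0.004] zax [-0.004 -0.004 -1.   ] F [-0.1  0.  -0.4] w 0.0515 q [-0.06  0.21  1.61 -0.    1.32 -1.69]
[np.float64(-0.0049), np.float64(0.3151), np.float64(0.2491), np.float64(-0.0006), np.float64(0.2)]
```

View pics/w7.png

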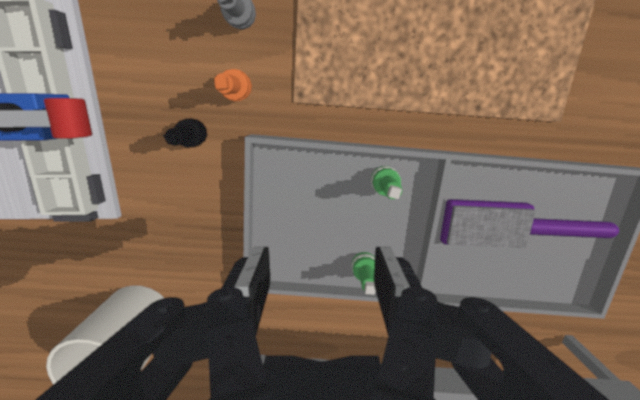

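```bash
python3 - <<'E'
from h import *
crop('wrist','w7c.png',(330,150,430,300),5)
im=load('wrist')
for p in [(.574,.1445,.03),(.574,.1445,.066),(.673,.1335,.03),(.673,.1335,.066)]: print(proj(im,p), (proj(im,p)-[330,150])*5)
E
```

```text
[386.07140897 182.05582439] [280.35704485 160.27912196]
[393.88708374 192.05870484] [319.4354187  210.29352418]
[365.07095439 270.70458425] [175.35477193 603.52292126]
[369.79335281 289.69192667] [198.96676406 698.45963335]
```

View pics/w7c.png

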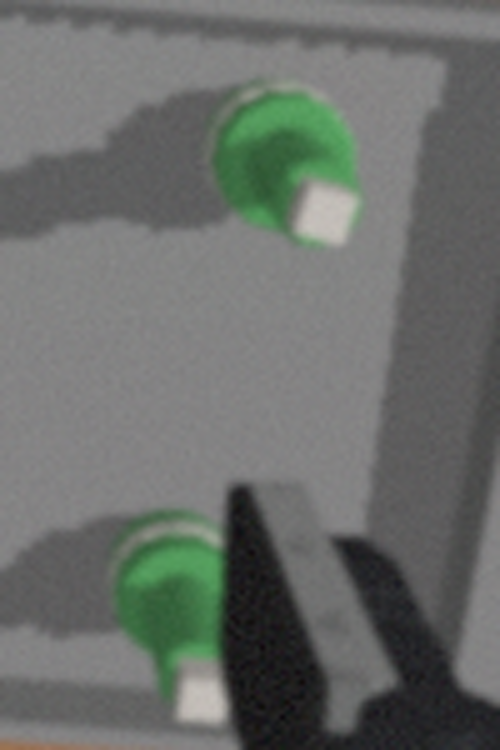

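Both are green with a white band on the foot, which fits the description. Refined positions are A (.574,.1455) and B (.672,.134). I descend on A.

```bash
python3 - <<'E'
from h import *
print(plan([.574,.1455,.053],np.radians(93.45)))
E
```

```text
[np.float64(-0.0059), np.float64(0.3223), np.float64(0.7857), np.float64(-0.0007), np.float64(0.3)]
```

apply_moves([
  [[-0.006,0.2,0.1,0,0.2],[-0.006,0.322,0.25,0,0.2],[-0.006,0.322,0.4,0,0.2],[-0.006,0.322,0.55,0,0.2],[-0.006,0.322,0.7,0,0.2],[-0.006,0.322,0.782,0,0.2],[-0.006,0.322,0.782,0,-0.3],[-0.006,0.322,0.782,0,-1],[-0.006,0.322,0.782,0,-1],[-0.006,0.322,0.782,0,-1]],
])

```text
time_s: 16.9
ee_pos: [0.5751, 0.1455, 0.0551]
tcp_rot: [-0.001, -0.028, 1.0, -0.002]
ft_force: [0.1, -0.3, 3.5]
width: 0.014
```

apply_moves([
  [[0,0,0,0,-1],[0,0,0,0,-1],[0,0,-0.1,0,-1],[0,0,-0.3,0,-1],[0,0,-0.5,0,-1],[0,0,-0.5,0,-1]],
])

```text
time_s: 17.65
ee_pos: [0.5783, 0.1461, 0.1609]
tcp_rot: [0.004, -0.028, 1.0, -0.002]
ft_force: [-0.2, -0.2, -1.2]
width: 0.0137
```

```bash
python3 - <<'E'
from h import *
ps();print(plan([.529+.077*.998,-.1885+.077*.06,.153],np.radians(93.45)))
im=snap('wrist','w8.png')
E
```

```text
t 17.65 p [0.5783 0.1461 0.1609] jawang 93.2 xax [-0.998 -0.055 -0.009] zax [ 0.009 -0.004 -1.   ] F [-0.2 -0.2 -1.2] w 0.0137 q [ 0.05  0.29  1.63 -0.    1.22 -1.58]
[np.float64(-0.0455), np.float64(-1.655), np.float64(0.0468), np.float64(-0.0008), np.float64(0.3)]
```

View pics/w8.png

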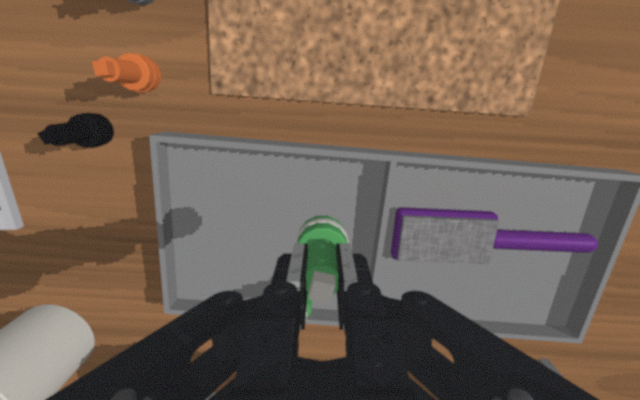

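apply_moves([
  [[-0.01,-0.15,0,0,-1],[-0.02,-0.4,0,0,-1],[-0.02,-0.65,0,0,-1],[-0.03,-0.85,0,0,-1],[-0.03,-0.95,0,0,-1],[-0.03,-0.95,0,0,-1]],
])

```text
time_s: 18.45
ee_pos: [0.5927, -0.0437, 0.1582]
tcp_rot: [0.001, -0.027, 1.0, -0.002]
ft_force: [0.9, 0.1, -0.2]
width: 0.0136
```

```bash
python3 - <<'E'
from h import *
ps();print(plan([.529+.077*.998,-.1885+.077*.06,.12],np.radians(93.45)))
E
```

```text
t 18.45 p [ 0.5927 -0.0437  0.1582] jawang 93.1 xax [-0.999 -0.054 -0.002] zax [ 0.003 -0.003 -1.   ] F [ 0.9  0.1 -0.2] w 0.0136 q [-0.28  0.29  1.63 -0.    1.22 -1.9 ]
[np.float64(-0.0275), np.float64(-0.7026), np.float64(0.1934), np.float64(-0.001), np.float64(0.4)]
```

apply_moves([
  [[-0.01,-0.2,0,-0.001,-1],[-0.02,-0.4,0,-0.001,-1],[-0.027,-0.6,0.05,-0.001,-1],[-0.027,-0.7,0.1,-0.001,-1],[-0.027,-0.703,0.15,-0.001,-1],[-0.027,-0.703,0.19,-0.001,-1],[-0.027,-0.703,0.19,-0.001,-1],[-0.027,-0.703,0.19,-0.001,-1]],
])

```text
time_s: 19.45
ee_pos: [0.606, -0.1831, 0.121]
tcp_rot: [0.001, -0.031, 1.0, -0.002]
ft_force: [0.0, 0.5, 0.2]
width: 0.0141
```

```bash
python3 - <<'E'
from h import *
ps();print(plan([.529+.077*.998,-.1885+.077*.06,.059],np.radians(93.45)))
im=snap('wrist','w9.png')
E
```

```text
t 19.45 p [ 0.606  -0.1831  0.121 ] jawang 93.5 xax [-0.998 -0.061 -0.003] zax [ 0.003 -0.003 -1.   ] F [0.  0.5 0.2] w 0.0141 q [-0.48  0.42  1.54 -0.    1.18 -2.11]
[np.float64(0.0021), np.float64(-0.0026), np.float64(0.3102), np.float64(0.0001), np.float64(-0.0)]
```

View pics/w9.png

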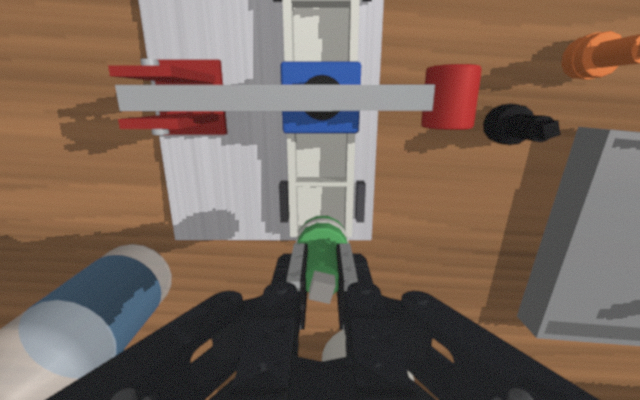

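apply_moves([
  [[0.002,-0.002,0.1,0,-1],[0.002,-0.002,0.2,0,-1],[0.002,-0.002,0.27,0,-1],[0.002,-0.002,0.3,0,-1],[0.002,-0.002,0.31,0,-1],[0.002,-0.002,0.312,0,-1],[0.002,-0.002,0.312,0,-1]],
])

```text
time_s: 20.38
ee_pos: [0.6064, -0.1843, 0.0596]
tcp_rot: [0.002, -0.03, 1.0, -0.002]
ft_force: [-0.3, -0.3, 0.4]
width: 0.0137
```

```bash
python3 - <<'E'
from h import *
ps()
im=snap('wrist','w10.png')
E
```

```text
t 20.38 p [ 0.6064 -0.1843  0.0596] jawang 93.5 xax [-0.998 -0.061 -0.004] zax [ 0.005 -0.004 -1.   ] F [-0.3 -0.3  0.4] w 0.0137 q [-0.48  0.51  1.56 -0.    1.07 -2.12]
```

View pics/w10.png

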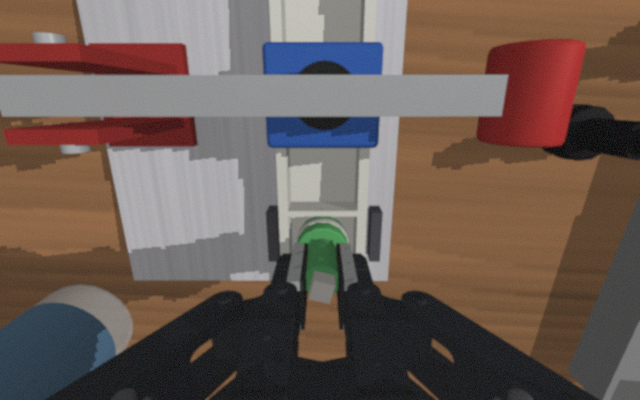

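Inside the pocket, so I release and rise.

apply_moves([
  [[0,0,0,0,-0.4],[0,0,0,0,0.1],[0,0,0,0,0.1],[0,0,-0.1,0,0.2],[0,0,-0.3,0,0.2],[0,0,-0.6,0,0.2],[0,0,-0.75,0,0.2],[0,0,-0.75,0,0.2]],
])

```text
time_s: 21.42
ee_pos: [0.6078, -0.1847, 0.2149]
tcp_rot: [0.006, -0.03, 1.0, -0.004]
ft_force: [-0.8, 0.3, 0.4]
width: 0.0512
```

```bash
python3 - <<'E'
from h import *
ps();print(plan([.672,.134,.2],np.radians(93.45)))
im=snap('wrist','w11.png');snap('top','t11.png',(185,150,485,290),2.6)
E
```

```text
t 21.43 p [ 0.6078 -0.1847  0.2149] jawang 93.5 xax [-0.998 -0.061 -0.012] zax [ 0.012 -0.008 -1.   ] F [-0.8  0.3  0.4] w 0.0512 q [-0.48  0.33  1.47 -0.    1.33 -2.12]
[np.float64(-0.4166), np.float64(1.5717), np.float64(0.0656), np.float64(0.0001), np.float64(-0.0)]
```

View pics/w11.png

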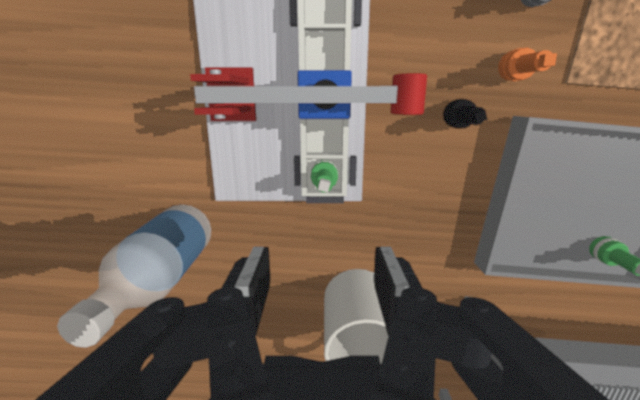

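View pics/t11.png

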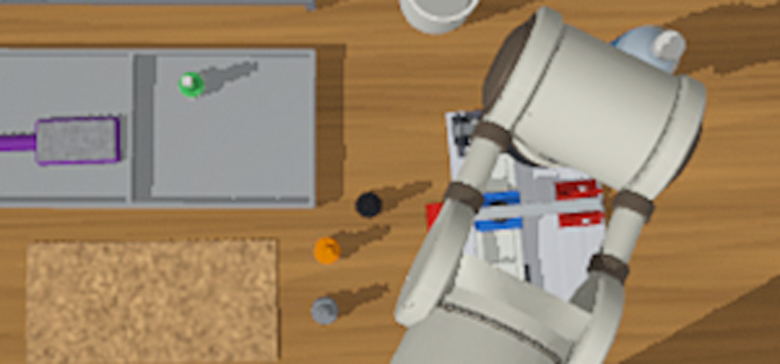

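Head A stands in the end pocket at (324,177) and B hasn't moved. Going for B.

apply_moves([
  [[-0.05,0.2,0,0,0.2],[-0.12,0.5,0,0,0.2],[-0.2,0.75,0,0,0.2],[-0.27,0.95,0,0,0.2],[-0.27,1,0,0,0.2],[-0.27,1,0,0,0.2]],
])

```text
time_s: 22.28
ee_pos: [0.6463, 0.0194, 0.2075]
tcp_rot: [0.001, -0.031, 1.0, -0.002]
ft_force: [-0.2, -0.9, -0.3]
width: 0.0514
```

```bash
python3 - <<'E'
from h import *
ps();print(plan([.672,.134,.12],np.radians(93.45)))
E
```

```text
t 22.27 p [0.6463 0.0194 0.2075] jawang 93.5 xax [-0.998 -0.062 -0.002] zax [ 0.002 -0.004 -1.   ] F [-0.2 -0.9 -0.3] w 0.0514 q [-0.15  0.37  1.43 -0.    1.34 -1.79]
[np.float64(-0.1626), np.float64(0.5656), np.float64(0.4355), np.float64(0.0002), np.float64(-0.1)]
```

apply_moves([
  [[-0.05,0.2,0.05,0,0.2],[-0.12,0.4,0.1,0,0.2],[-0.162,0.55,0.2,0,0.2],[-0.162,0.566,0.3,0,0.2],[-0.162,0.566,0.3,0,0.2],[-0.162,0.566,0.3,0,0.2]],
])

```text
time_s: 23.02
ee_pos: [0.6721, 0.1323, 0.1476]
tcp_rot: [0.001, -0.03, 1.0, -0.002]
ft_force: [0.8, -0.0, 0.9]
width: 0.0515
```

```bash
python3 - <<'E'
from h import *
ps();print(plan([.672,.134,.054],np.radians(93.45)))
im=snap('wrist','w12.png')
for p in [(.672,.134,.03),(.672,.134,.066)]: print(proj(im,p))
E
```

```text
t 23.02 p [0.6721 0.1323 0.1476] jawang 93.4 xax [-0.998 -0.06  -0.002] zax [ 0.002 -0.005 -1.   ] F [ 0.8 -0.   0.9] w 0.0515 q [ 0.02  0.52  1.35 -0.    1.27 -1.61]
[np.float64(0.001), np.float64(0.0105), np.float64(0.4681), np.float64(-0.0001), np.float64(0.0)]
[324.26642754 199.10062575]
[324.44006838 214.85773044]
```

View pics/w12.png

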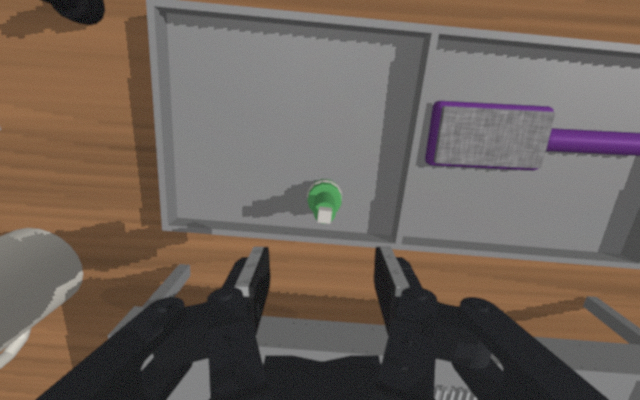

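apply_moves([
  [[0.001,0.01,0.15,0,0.2],[0.001,0.01,0.3,0,0.2],[0.001,0.01,0.42,0,0.2],[0.001,0.01,0.468,0,0.2],[0.001,0.01,0.468,0,0.2],[0.001,0.01,0.468,0,-0.3],[0.001,0.01,0.468,0,-1],[0.001,0.01,0.468,0,-1],[0.001,0.01,0.468,0,-1],[0.001,0.01,0.468,0,-1]],
])

```text
time_s: 24.32
ee_pos: [0.6736, 0.1341, 0.0563]
tcp_rot: [0.003, -0.03, 1.0, -0.002]
ft_force: [-0.4, -0.9, 5.7]
width: 0.0139
```

apply_moves([
  [[0,0,0,0,-1],[0,0,-0.1,0,-1],[0,0,-0.3,0,-1],[0,0,-0.55,0,-1],[0,0,-0.55,0,-1]],
])

```text
time_s: 24.95
ee_pos: [0.6765, 0.1349, 0.1739]
tcp_rot: [0.009, -0.03, 1.0, -0.002]
ft_force: [1.0, 0.4, -0.8]
width: 0.0134
```

```bash
python3 - <<'E'
from h import *
ps();print(plan([.529-.077*.998,-.1885-.077*.06,.165],np.radians(93.45)))
im=snap('wrist','w13.png')
E
```

```text
t 24.95 p [0.6765 0.1349 0.1739] jawang 93.4 xax [-0.998 -0.06  -0.018] zax [ 0.018 -0.004 -1.   ] F [ 1.   0.4 -0.8] w 0.0134 q [ 0.02  0.5   1.33 -0.    1.3  -1.61]
[np.float64(1.2185), np.float64(-1.5695), np.float64(0.0309), np.float64(-0.0), np.float64(0.0)]
```

View pics/w13.png

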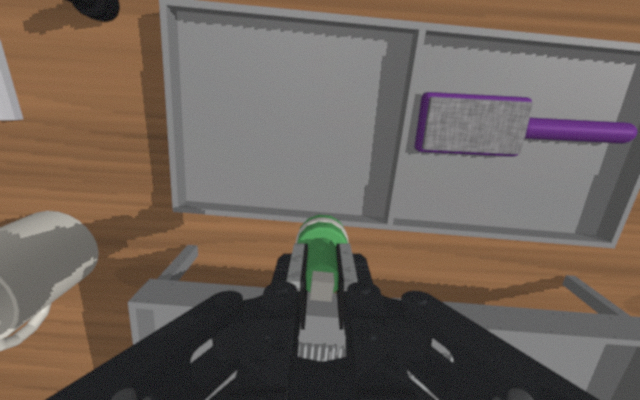

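apply_moves([
  [[0.1,-0.12,0,0,-1],[0.25,-0.3,0,0,-1],[0.4,-0.5,0,0,-1],[0.55,-0.7,0,0,-1],[0.7,-0.88,0,0,-1],[0.75,-0.95,0,0,-1],[0.75,-0.95,0,0,-1]],
])

```text
time_s: 25.88
ee_pos: [0.5359, -0.0641, 0.1689]
tcp_rot: [0.006, -0.029, 1.0, -0.002]
ft_force: [-0.5, 0.2, -0.2]
width: 0.0135
```

```bash
python3 - <<'E'
from h import *
ps();print(plan([.529-.077*.998,-.1885-.077*.06,.12],np.radians(93.45)))
E
```

```text
t 25.88 p [ 0.5359 -0.0641  0.1689] jawang 93.3 xax [-0.998 -0.058 -0.011] zax [ 0.011 -0.003 -1.   ] F [-0.5  0.2 -0.2] w 0.0135 q [-0.34  0.14  1.79  0.    1.21 -1.97]
[np.float64(0.4582), np.float64(-0.6186), np.float64(0.242), np.float64(-0.0003), np.float64(0.1)]
```

apply_moves([
  [[0.2,-0.05,0,0,-1],[0.4,-0.15,0,0,-1],[0.458,-0.35,0,0,-1],[0.458,-0.55,0,0,-1],[0.458,-0.619,0.08,0,-1],[0.458,-0.619,0.16,0,-1],[0.458,-0.619,0.24,0,-1],[0.458,-0.619,0.24,0,-1],[0.458,-0.619,0.24,0,-1]],
])

```text
time_s: 27.0
ee_pos: [0.4525, -0.1926, 0.1205]
tcp_rot: [0.006, -0.03, 1.0, -0.002]
ft_force: [0.7, -0.2, -0.7]
width: 0.0136
```

```bash
python3 - <<'E'
from h import *
ps();print(plan([.529-.077*.998,-.1885-.077*.06,.06],np.radians(93.45)))
im=snap('wrist','w14.png')
E
```

```text
t 27.0 p [ 0.4525 -0.1926  0.1205] jawang 93.4 xax [-0.998 -0.059 -0.011] zax [ 0.012 -0.003 -1.   ] F [ 0.7 -0.2 -0.7] w 0.0136 q [-0.65  0.08  1.96  0.    1.09 -2.28]
[np.float64(0.0051), np.float64(-0.0015), np.float64(0.3024), np.float64(-0.0001), np.float64(0.1)]
```

View pics/w14.png

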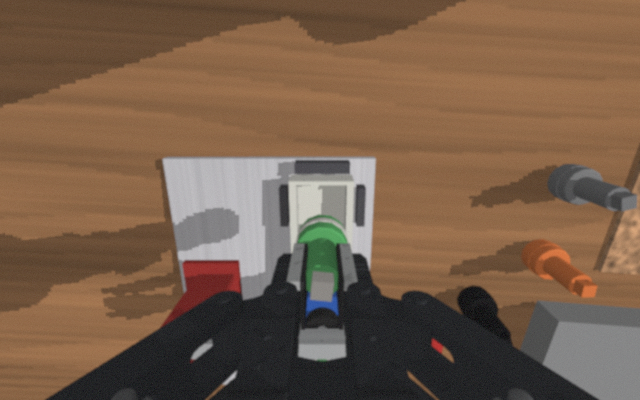

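apply_moves([
  [[0.004,-0.002,0.1,0,-1],[0.004,-0.002,0.2,0,-1],[0.004,-0.002,0.27,0,-1],[0.004,-0.002,0.295,0,-1],[0.004,-0.002,0.303,0,-1],[0.004,-0.002,0.303,0,-1],[0.004,-0.002,0.303,0,-1]],
])

```text
time_s: 27.92
ee_pos: [0.453, -0.1939, 0.0609]
tcp_rot: [0.007, -0.03, 1.0, -0.003]
ft_force: [0.1, -0.2, 0.3]
width: 0.0136
```

```bash
python3 - <<'E'
from h import *
ps()
im=snap('wrist','w15.png')
E
```

```text
t 27.93 p [ 0.453  -0.1939  0.0609] jawang 93.4 xax [-0.998 -0.059 -0.013] zax [ 0.013 -0.005 -1.   ] F [ 0.1 -0.2  0.3] w 0.0136 q [-0.65  0.18  1.98  0.01  0.96 -2.29]
```

View pics/w15.png

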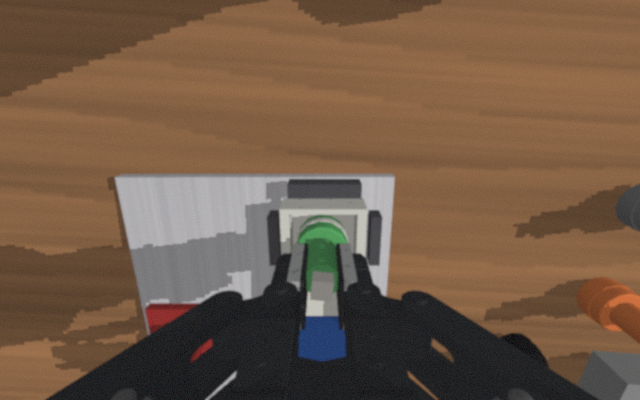

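apply_moves([
  [[0,0,0.003,0,-1],[0,0,0.003,0,-0.4],[0,0,0.003,0,0.1],[0,0,0.003,0,0.1],[0,0,-0.1,0,0.2],[0,0,-0.3,0,0.2],[0,0,-0.6,0,0.2],[0,0,-0.9,0,0.2],[0,0,-0.9,0,0.2]],
])

```text
time_s: 29.1
ee_pos: [0.4532, -0.195, 0.2469]
tcp_rot: [0.011, -0.03, 0.999, -0.006]
ft_force: [0.8, 0.4, -0.6]
width: 0.0511
```

```bash
python3 - <<'E'
from h import *
ps()
im=snap('wrist','w16.png'); snap('scene','s16.png',(180,100,480,330),2.6)
print(plan([.5253,-.1238,.24],np.radians(3.45)))
E
```

```text
t 29.1 p [ 0.4532 -0.195   0.2469] jawang 93.4 xax [-0.998 -0.059 -0.022] zax [ 0.023 -0.012 -1.   ] F [ 0.8  0.4 -0.6] w 0.0511 q [-0.65 -0.07  1.84  0.    1.35 -2.29]
[np.float64(-0.3926), np.float64(0.3241), np.float64(0.0089), np.float64(0.2498), np.float64(-89.9)]
```

View pics/w16.png

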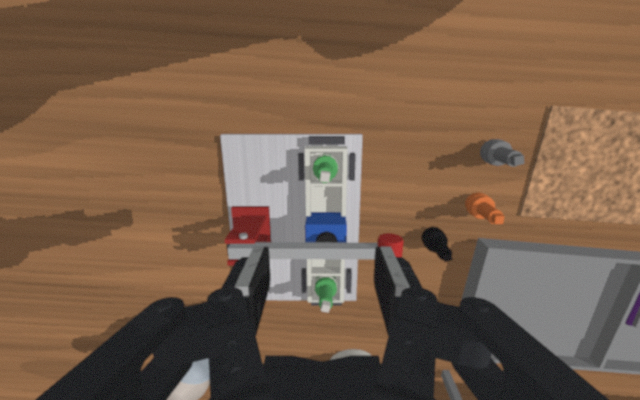

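View pics/s16.png

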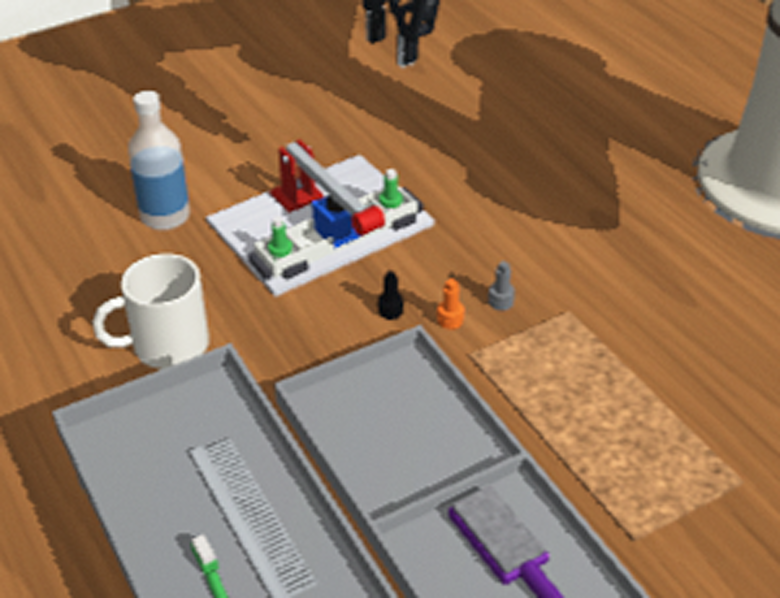

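Both heads are upright in the end pockets, at (326,168) and (326,292), and the clamp is closed. Now back to the knob.

apply_moves([
  [[-0.1,0.05,0,0.025,0.5],[-0.2,0.15,0,0.055,0.5],[-0.39,0.32,0,0.085,0.5],[-0.39,0.32,0,0.115,0.5],[-0.39,0.32,0,0.14,0.5],[-0.39,0.32,0,0.17,0.5],[-0.39,0.32,0,0.2,0.5],[-0.39,0.32,0,0.225,0.5],[-0.39,0.32,0,0.25,0.5],[-0.39,0.32,0,0.25,0.5]],
])

```text
time_s: 30.45
ee_pos: [0.5238, -0.1242, 0.2395]
tcp_rot: [0.005, 0.685, 0.728, 0.002]
ft_force: [-0.3, -0.5, 0.2]
width: 0.064
```

```bash
python3 - <<'E'
from h import *
ps()
im=snap('wrist','w17.png')
print(proj(im,(.5252,-.1236,.075)),plan([.5252,-.1236,.076],np.radians(3.45)))
E
```

```text
t 30.45 p [ 0.5238 -0.1242  0.2395] jawang 3.5 xax [-0.061  0.998 -0.004] zax [ 0.01  -0.003 -1.   ] F [-0.3 -0.5  0.2] w 0.064 q [-0.46  0.06  1.72  0.    1.35 -0.52]
[320.31150401 184.18847631] [np.float64(0.0066), np.float64(-0.0026), np.float64(0.8196), np.float64(0.0003), np.float64(-0.1)]
```

View pics/w17.png

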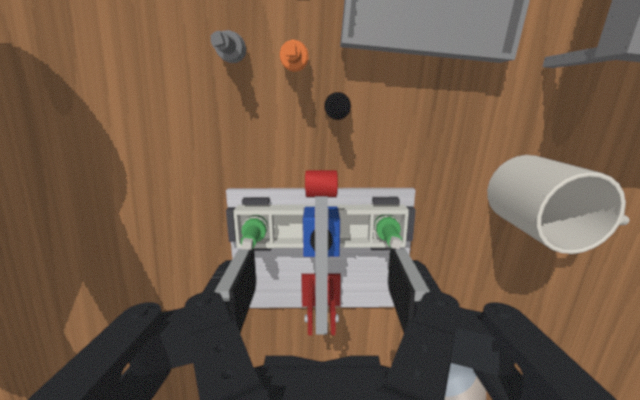

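apply_moves([
  [[0.006,-0.002,0.2,0,0.5],[0.006,-0.002,0.4,0,0.5],[0.006,-0.002,0.6,0,0.3],[0.006,-0.002,0.75,0,0.2],[0.006,-0.002,0.818,0,0.2],[0.006,-0.002,0.818,0,-0.5],[0.006,-0.002,0.818,0,-1],[0.006,-0.002,0.818,0,-1],[0.006,-0.002,0.818,0,-1]],
])

```text
time_s: 31.62
ee_pos: [0.5248, -0.1236, 0.0764]
tcp_rot: [0.005, 0.685, 0.729, 0.002]
ft_force: [-3.8, 0.3, -2.3]
width: 0.0291
```

```bash
python3 arc.py 1.05
```

```text
t 31.62 p [ 0.5248 -0.1236  0.0764] jawang 3.6 xax [-0.062  0.998 -0.004] zax [ 0.01  -0.004 -1.   ] F [-3.8  0.3 -2.3] w 0.0291 q [-0.46  0.27  1.84  0.    1.02 -0.52]
jig [-0.0003  0.065   0.0764] r 0.15 value 2.091
1.987 [-0.005  0.002 -0.078]
1.882 [-0.018  0.003 -0.155]
1.778 [-0.039  0.003 -0.23 ]
1.674 [-0.068  0.004 -0.302]
1.57 [-0.104  0.005 -0.371]
1.466 [-0.148  0.005 -0.436]
1.362 [-0.197  0.006 -0.497]
1.258 [-0.253  0.006 -0.551]
1.154 [-0.314  0.006 -0.6  ]
1.05 [-0.38   0.007 -0.642]
```

apply_moves([
  [[-0.005,0.001,-0.078,0,-1],[-0.018,0.002,-0.155,0,-1],[-0.039,0.003,-0.23,0,-1],[-0.068,0.004,-0.302,0,-1],[-0.104,0.004,-0.371,0,-1],[-0.148,0.005,-0.436,0,-1],[-0.197,0.005,-0.497,0,-1],[-0.253,0.006,-0.551,0,-1],[-0.314,0.006,-0.6,0,-1],[-0.38,0.006,-0.642,0,-1]],
])

```text
time_s: 32.88
ee_pos: [0.5294, -0.1995, 0.206]
tcp_rot: [0.005, 0.685, 0.729, 0.002]
ft_force: [-0.9, 2.3, -8.9]
width: 0.0288
```

```bash
python3 arc.py 0.0
```

```text
t 32.88 p [ 0.5294 -0.1995  0.206 ] jawang 3.6 xax [-0.062  0.998 -0.004] zax [ 0.01  -0.003 -1.   ] F [-0.9  2.3 -8.9] w 0.0288 q [-0.58  0.16  1.68  0.    1.29 -0.64]
jig [-0.0002 -0.011   0.206 ] r 0.1504 value 1.043
0.939 [-0.071  0.001 -0.033]
0.835 [-0.145  0.001 -0.06 ]
0.73 [-0.22   0.001 -0.079]
0.626 [-0.298  0.001 -0.091]
0.522 [-0.376  0.001 -0.094]
0.417 [-0.454  0.001 -0.089]
0.313 [-0.531  0.001 -0.076]
0.209 [-0.606  0.    -0.055]
0.104 [-0.679 -0.    -0.026]
0.0 [-0.749 -0.001  0.01 ]
```

apply_moves([
  [[-0.071,0.001,-0.033,0,-1],[-0.145,0.001,-0.06,0,-1],[-0.22,0.001,-0.079,0,-1],[-0.298,0.001,-0.091,0,-1],[-0.376,0.001,-0.094,0,-1],[-0.454,0.001,-0.089,0,-1],[-0.531,0.001,-0.076,0,-1],[-0.606,0,-0.055,0,-1],[-0.679,0,-0.026,0,-1],[-0.749,0,0.01,0,-1]],
])

```text
time_s: 34.12
ee_pos: [0.5389, -0.3513, 0.2055]
tcp_rot: [0.006, 0.685, 0.729, 0.001]
ft_force: [-5.3, 0.4, 0.5]
width: 0.0289
```

```bash
python3 arc.py 0.0 | head -2
```

```text
t 34.12 p [ 0.5389 -0.3513  0.2055] jawang 3.6 xax [-0.062  0.998 -0.006] zax [ 0.01  -0.006 -1.   ] F [-5.3  0.4  0.5] w 0.0289 q [-0.77  0.36  1.45  0.    1.32 -0.83]
jig [ 0.0001 -0.1631  0.2055] r 0.1521 value -0.01
```

Fully back. I'll release and rise.

apply_moves([
  [[0,0,0,0,-0.2],[0,0,0,0,0.3],[0,0,0,0,0.3],[0,0,-0.1,0,0.3],[0,0,-0.3,0,0.5],[0,0,-0.4,0,1],[0,0,-0.4,0,1]],
])

```text
time_s: 35.0
ee_pos: [0.539, -0.3515, 0.2885]
tcp_rot: [0.008, 0.685, 0.729, 0.001]
ft_force: [-0.0, -0.9, -0.9]
width: 0.0853
```

```bash
python3 - <<'E'
from h import *
ps()
im=snap('wrist','w18.png');snap('scene','s18.png',(180,50,480,280),2.6)
print(plan([.529,-.1885,.24],np.radians(-86.55)))
E
```

```text
t 35.0 p [ 0.539  -0.3515  0.2885] jawang 3.6 xax [-0.062  0.998 -0.01 ] zax [ 0.014 -0.01  -1.   ] F [-0.  -0.9 -0.9] w 0.0853 q [-0.77  0.3   1.36  0.    1.47 -0.83]
[np.float64(0.8124), np.float64(0.0045), np.float64(0.2183), np.float64(-0.2497), np.float64(89.9)]
```

View pics/s18.png

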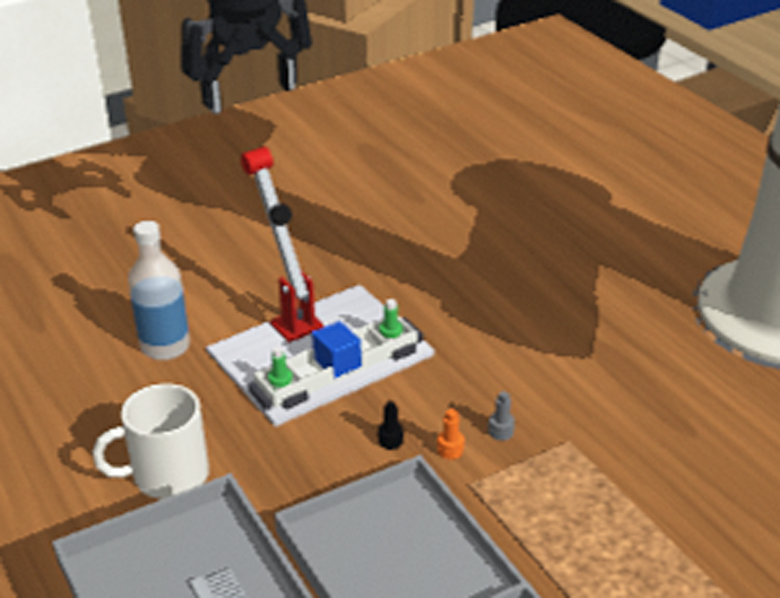

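View pics/w18.png

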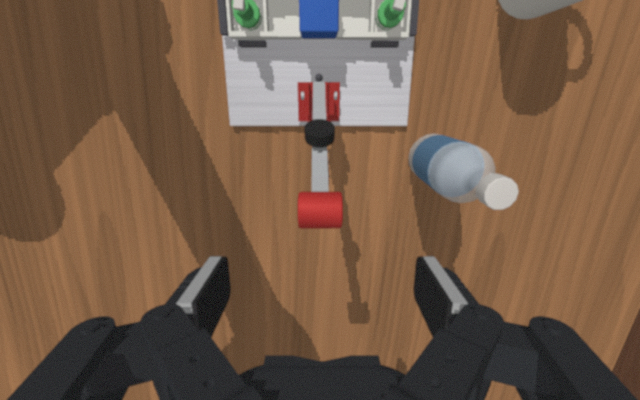

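apply_moves([
  [[0.1,0,0,0.025,1],[0.3,0,0,0.055,1],[0.5,0,0,0.085,1],[0.7,0,0,0.115,1],[0.81,0.004,0,0.14,1],[0.81,0.004,0.05,0.17,1],[0.81,0.004,0.1,0.2,1],[0.81,0.004,0.2,0.225,1],[0.81,0.004,0.25,0.25,1],[0.81,0.004,0.25,0.25,1]],
])

```text
time_s: 36.35
ee_pos: [0.5276, -0.1881, 0.2308]
tcp_rot: [0.001, 0.999, 0.032, 0.002]
ft_force: [-0.3, 0.8, -0.0]
width: 0.0854
```

```bash
python3 - <<'E'
from h import *
ps()
im=snap('wrist','w19.png');snap('top','t19.png')
print(plan([.529,-.1885,.039],np.radians(-86.55)))
E
```

```text
t 36.35 p [ 0.5276 -0.1881  0.2308] jawang -86.3 xax [0.998 0.064 0.005] zax [ 0.005 -0.002 -1.   ] F [-0.3  0.8 -0. ] w 0.0854 q [-0.56  0.13  1.67  0.    1.34  0.95]
[np.float64(-0.0057), np.float64(-0.0058), np.float64(0.9696), np.float64(0.0008), np.float64(-0.3)]
```

View pics/w19.png

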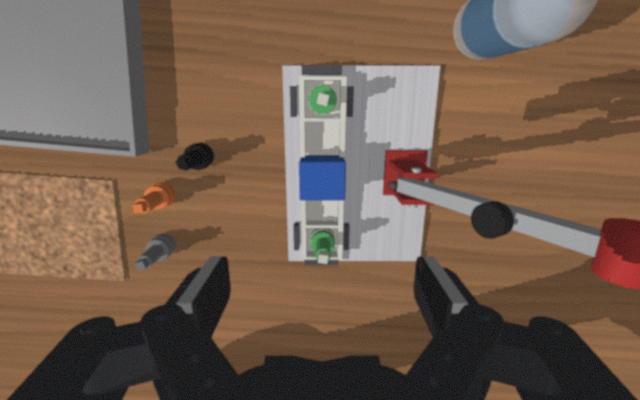

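apply_moves([
  [[0,-0.003,0.2,0.001,1],[0,-0.004,0.45,0.001,1],[-0.003,-0.005,0.7,0.001,1],[-0.005,-0.005,0.85,0.001,1],[-0.005,-0.005,0.94,0.001,1],[-0.005,-0.005,0.966,0.001,1],[-0.005,-0.005,0.966,0.001,0.2],[-0.005,-0.005,0.966,0.001,-0.5],[-0.005,-0.005,0.966,0.001,-1],[-0.005,-0.005,0.966,0.001,-1]],
])

```text
time_s: 37.7
ee_pos: [0.5303, -0.1893, 0.0414]
tcp_rot: [0.003, 1.0, 0.029, 0.005]
ft_force: [-0.5, -0.5, 5.7]
width: 0.0454
```

apply_moves([
  [[0,0,0,0,-1],[0,0,0,0,-1],[0,0,-0.05,0,-1],[0,0,-0.15,0,-1],[0,0,-0.3,0,-1],[0,0,-0.45,0,-1],[0,0,-0.6,0,-1],[0,0,-0.6,0,-1]],
])

```text
time_s: 38.7
ee_pos: [0.5305, -0.1895, 0.1642]
tcp_rot: [0.005, 1.0, 0.029, 0.008]
ft_force: [0.7, 0.5, -3.0]
width: 0.0449
```

```bash
python3 - <<'E'
from h import *
ps()
im=snap('wrist','w20.png');snap('top','t20.png',(185,150,485,290),2.6)
print(plan([.441,.184,.16],np.radians(-1)))
E
```

```text
t 38.7 p [ 0.5305 -0.1895  0.1642] jawang -86.6 xax [0.998 0.059 0.015] zax [ 0.016 -0.009 -1.   ] F [ 0.7  0.5 -3. ] w 0.0449 q [-0.56  0.2   1.73  0.    1.2   0.95]
[np.float64(-0.327), np.float64(-1.8841), np.float64(-0.0112), np.float64(-0.2378), np.float64(85.6)]
```

View pics/w20.png

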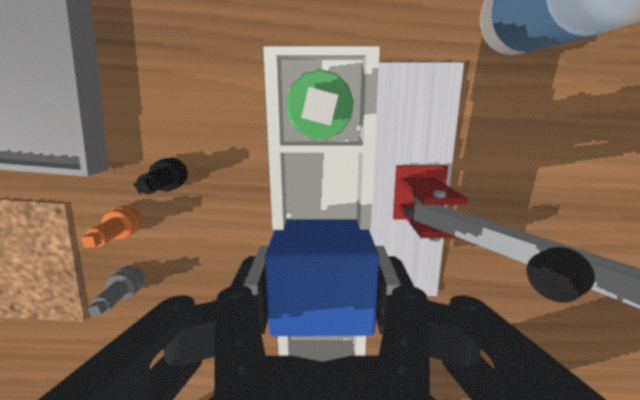

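View pics/t20.png

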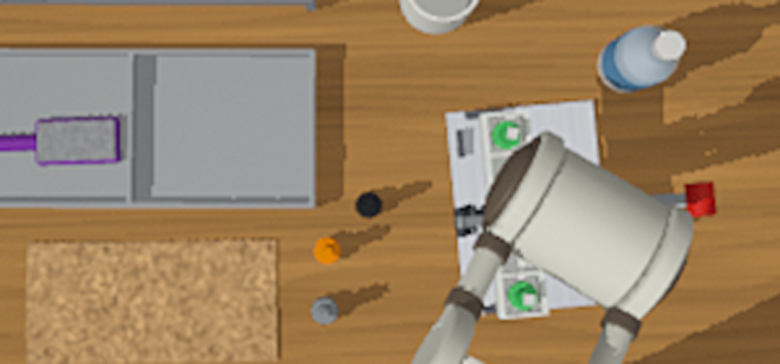

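apply_moves([
  [[-0.005,-0.04,0,-0.004,-1],[-0.02,-0.12,0,-0.014,-1],[-0.04,-0.24,0,-0.028,-1],[-0.06,-0.37,0,-0.044,-1],[-0.09,-0.5,0,-0.06,-1],[-0.11,-0.63,0,-0.076,-1],[-0.13,-0.76,0,-0.092,-1],[-0.15,-0.86,0,-0.106,-1],[-0.16,-0.92,0,-0.116,-1],[-0.163,-0.94,0,-0.12,-1]],
])

```text
time_s: 40.05
ee_pos: [0.4836, -0.0014, 0.1577]
tcp_rot: [0.003, 0.918, 0.396, 0.002]
ft_force: [-0.3, 0.1, -3.3]
width: 0.0452
```

```bash
python3 - <<'E'
from h import *
ps()
print(plan([.441,.184,.15],np.radians(-1)))
E
```

```text
t 40.05 p [ 0.4836 -0.0014  0.1577] jawang -43.3 xax [0.686 0.728 0.002] zax [ 0.007 -0.004 -1.   ] F [-0.3  0.1 -3.3] w 0.0452 q [-0.25  0.01  1.95 -0.    1.18  0.5 ]
[np.float64(0.5288), np.float64(-0.7909), np.float64(0.0331), np.float64(-0.1174), np.float64(42.3)]
```

apply_moves([
  [[0.02,-0.03,0,-0.004,-1],[0.07,-0.1,0,-0.014,-1],[0.14,-0.2,0,-0.03,-1],[0.21,-0.32,0,-0.048,-1],[0.29,-0.43,0,-0.066,-1],[0.37,-0.55,0,-0.084,-1],[0.44,-0.66,0,-0.1,-1],[0.5,-0.75,0,-0.112,-1],[0.528,-0.79,0,-0.1174,-1],[0.528,-0.79,0,-0.1174,-1]],
])

```text
time_s: 41.3
ee_pos: [0.4408, 0.1842, 0.1566]
tcp_rot: [0.004, 0.713, 0.701, 0.001]
ft_force: [-0.3, -0.3, -3.5]
width: 0.045
```

```bash
python3 - <<'E'
from h import *
ps()
snap('wrist','w21.png')
print(plan([.441,.184,.0385],np.radians(-1)))
E
```

```text
t 41.3 p [0.4408 0.1842 0.1566] jawang -1.0 xax [ 0.017  1.    -0.004] zax [ 0.007 -0.004 -1.   ] F [-0.3 -0.3 -3.5] w 0.045 q [ 0.15 -0.    1.96 -0.01  1.18  0.16]
[np.float64(0.0042), np.float64(-0.0041), np.float64(0.5905), np.float64(-0.0), np.float64(0.0)]
```

View pics/w21.png

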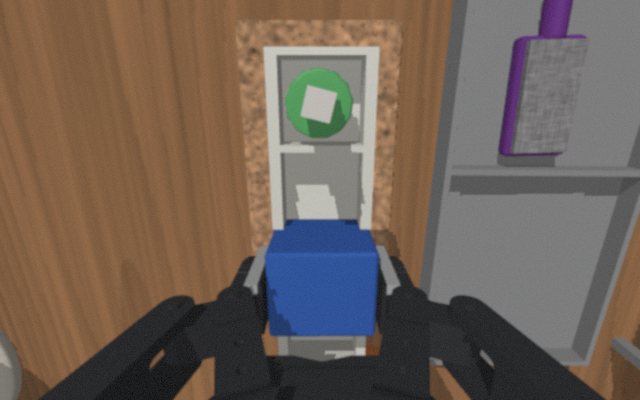

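apply_moves([
  [[0.004,-0.004,0.08,0,-1],[0.004,-0.004,0.2,0,-1],[0.004,-0.004,0.34,0,-1],[0.004,-0.004,0.46,0,-1],[0.004,-0.004,0.54,0,-1],[0.004,-0.004,0.575,0,-1],[0.004,-0.004,0.59,0,-1],[0.004,-0.004,0.595,0,-1],[0.004,-0.004,0.597,0,-1],[0.004,-0.004,0.597,0,-1]],
])

```text
time_s: 42.6
ee_pos: [0.4417, 0.184, 0.0381]
tcp_rot: [0.005, 0.713, 0.701, 0.001]
ft_force: [-1.4, -2.6, 3.4]
width: 0.0451
```

```bash
python3 - <<'E'
from h import *
ps()
E
```

```text
t 42.6 p [0.4417 0.184  0.0381] jawang -1.0 xax [ 0.017  1.    -0.004] zax [ 0.008 -0.005 -1.   ] F [-1.4 -2.6  3.4] w 0.0451 q [ 0.14  0.2   2.02 -0.01  0.92  0.17]
```

Contact (Fz went from -3.5 to +3.4), so it is on the mat. I release and rise.

apply_moves([
  [[0,0,0,0,0],[0,0,0,0,0.4],[0,0,0,0,1],[0,0,0,0,1],[0,0,-0.1,0,1],[0,0,-0.35,0,1],[0,0,-0.65,0,1],[0,0,-0.9,0,1],[0,0,-0.9,0,1]],
])

```text
time_s: 43.72
ee_pos: [0.4432, 0.1853, 0.2231]
tcp_rot: [0.008, 0.713, 0.701, 0.006]
ft_force: [-1.0, -1.2, -0.6]
width: 0.0853
```

apply_moves([
  [[-0.3,0,0,0,1],[-0.6,0,0,0,1],[-0.9,0,0,0,1],[-0.9,0,0,0,1]],
])

```text
time_s: 44.22
ee_pos: [0.4396, 0.002, 0.2225]
tcp_rot: [0.007, 0.716, 0.698, 0.005]
ft_force: [-0.6, 0.6, 0.2]
width: 0.0851
```

```bash
python3 - <<'E'
from h import *
ps()
im=snap('top','t22.png');crop('top','t22c.png',(185,160,325,300),5);snap('scene','s22.png')
E
```

```text
t 44.23 p [0.4396 0.002  0.2225] jawang -1.4 xax [ 0.024  1.    -0.003] zax [ 0.017 -0.003 -1.   ] F [-0.6  0.6  0.2] w 0.0851 q [-0.27 -0.2   2.    0.    1.32 -0.25]
```

View pics/t22c.png

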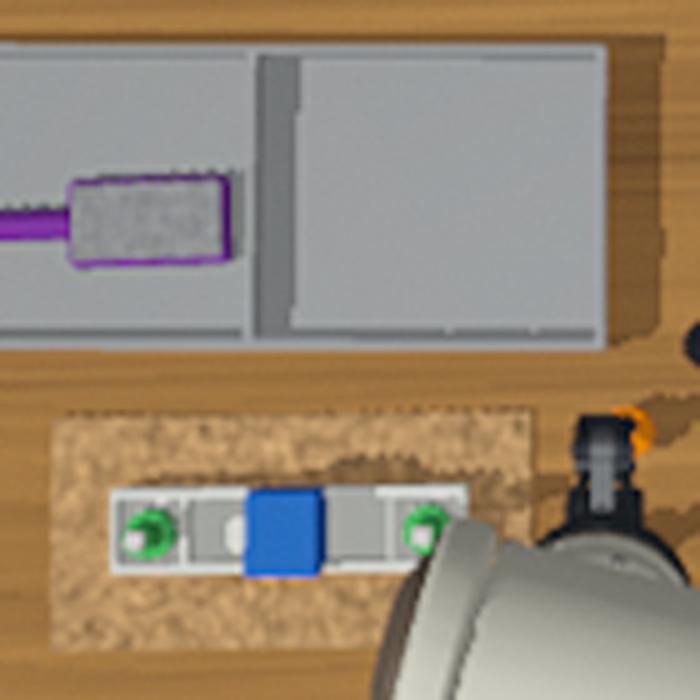

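View pics/s22.png

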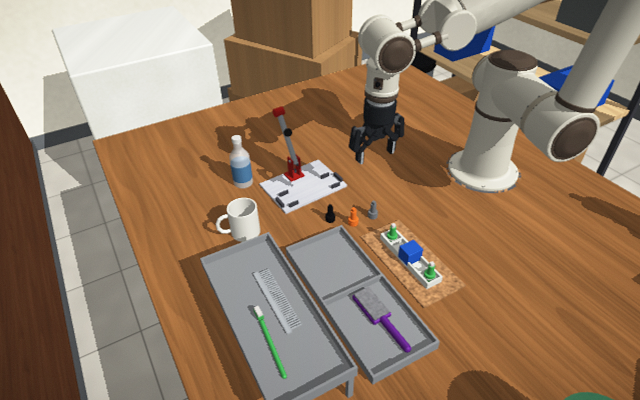

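View pics/t22.png

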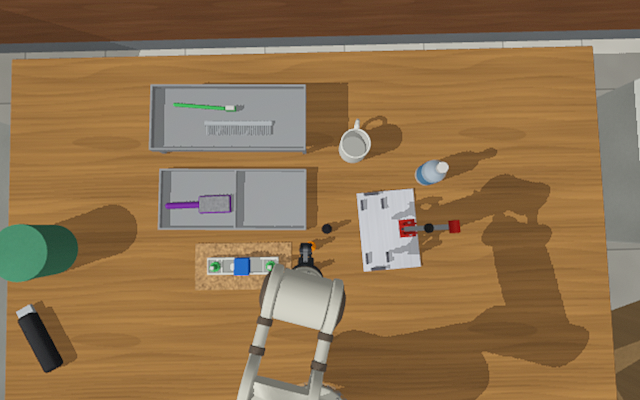

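I'll check the left head's uprightness more closely.

```bash
python3 - <<'E'
from h import *
im=load('top')
P=lambda c,z: px(im,(c[0]+.5)/5-.5+185,(c[1]+.5)/5-.5+160,z)
for n,f,t in [('L',(149,533),(134,539)),('R',(428,528),(420,536))]:
    print(n,'foot@.028',P(f,.028).round(4),'tuft@.064',P(t,.064).round(4))
q=np.array([P(c,.024) for c in [(110,488),(468,485),(466,570),(110,574)]]);print(q.mean(0))
crop('scene','s22c.png',(360,210,470,310),7);snap('wrist','w22.png')
s=load('scene')
for x,y in [(.44,.184+.077),(.441,.184-.077)]: print((proj(s,[x,y,.028])-[360,210])*7,(proj(s,[x,y,.064])-[360,210])*7)
E
```

```text
L foot@.028 [0.4426 0.2589 0.028 ] tuft@.064 [0.443  0.2583 0.064 ]
R foot@.028 [0.4413 0.1052 0.028 ] tuft@.064 [0.4407 0.1057 0.064 ]
[0.4422761  0.18272594 0.024     ]
[495.19734407 440.08610751] [510.40720189 371.8082586 ]
[224.87330293 171.2224757 ] [233.41323621 103.3287288 ]
```

View pics/s22c.png

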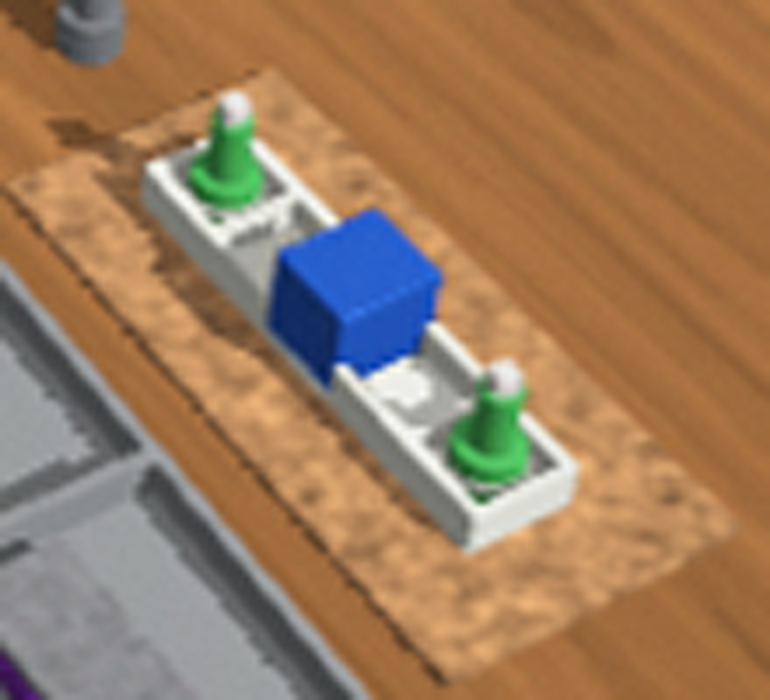

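View pics/w22.png

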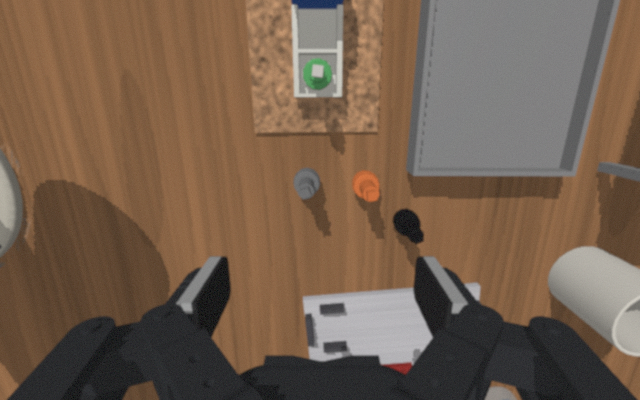

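Both heads are upright, with foot and tuft within 1 mm of each other horizontally. The caddy centre is within about 2 mm of the mat's, the clamp is back, and the arm is clear of everything. The white patch in the free pocket looks like sunlight, as at the start. I'm handing in.

```bash
python3 - <<'E'
from bench import order
print(order.hand_in())
E
```

```text
the job is handed in; nothing more can be done
None
```

The job is done and handed in at about 44 s of the 210 s allowed; hand-in reports no verdict, so the result below rests on my own checks.

**What I did:** I set the caddy in the nest and swung the clamp closed, reading about 2.10 rad at the knob. I put both green brush heads (only two were present) upright into the two end pockets while it was clamped. Then I swung the clamp fully back, reading about 0 rad, and returned the filled caddy to the mat.

**Last checks:**
- **Caddy:** it lies lengthwise, about 2 mm from the mat's centre.
- **Brush heads:** both stand upright, with foot and tuft within about 1 mm of each other horizontally.
- **Clamp and robot:** the clamp arm is back and the arm touches nothing.
- **Bystanders:** the brush, mug, bottle and black, orange and grey look-alikes look unmoved.

No check failed or disagreed.

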